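# Clear the offcuts from under the bench riser

### The arm

A 6-joint arm with a two-finger parallel gripper is mounted at the origin on the work surface. World frame = base frame: x ahead of the robot, y to its left, z up, the work surface at z = 0. Lengths are in m, angles in rad, forces in N, time in s.
With the tool pointing down it reaches from about 0.35 to 0.85 m from the base axis. Payload 8.1 kg.
Tool frame: the origin (TCP) lies midway between the tips of the shut fingers; the grasp point (between the pads) lies 19 mm behind it; z points along the fingers, y is the direction in which the jaws open and shut (so a half turn about z gives the same grasp; the last joint's range is limited). The gripper opens to 93 mm and grips with 3 to 60 N. Pads are 15 mm wide; open, the fingers measure 128 mm over their backs; the gripper's body (75 mm by 188 mm) begins 65 mm behind the grasp point.
Start: joints at [1.056, 0.13, 1.488, -0, 1.523, -0.085], TCP at [0.25, 0.545, 0.195] pointing down, gripper open.
Joint ranges: [-2.96, 2.96], [-0.89, 2.26], [0.02, 2.5], [-1.34, 4.48], [0, 2.73], [-2.66, 2.66]. Speed limits (rad/s): [2.39, 2.39, 2.79, 3.14, 3.14, 3.14].

### API

Orientations are given as a rotation vector (axis times angle).
In Python, from plant import robot, optics, ticket gives the robot as it stands.
- The arm moves only by the tool send_rows, never from a script. Its argument "targets" is a list of rows, each a list of 3 entries, a list of its own where there are three numbers: the opening, from -1 (shut) to 1 (fully open), then the shift along the tool's x, y, z in mm, then the turn about the tool's z in rad. A call has 1 to 12 rows; each row shifts and turns the commanded pose from where the row before left it, along the tool's axes as they then stand; what a row does not reach is not made up. A row lasts 1/10 s, in which the tool goes at most 50 mm and 8.59 degrees, less where a joint would pass 70% of its speed; a pose out of reach is approached as far as the arm can. A call with a gripper value outside its range is refused whole. The fingers move at their own pace and stop on an object; "newtons" is the grip in N (left out, the last holds). Time passes only in rows, so rows that do not move let the fingers close. It gives the time, the measured TCP pose, the force and the opening at its end, in the units of the state.
- robot.read_state(): the state, without advancing time (a new reading comes with each control period).
- optics.read_camera(name): name is "scene" or "top"; returns a dict with "color" (420x560x3 uint8, red, green, blue), "K" (3x3 intrinsics, pixels), "position" and "orientation" of the camera in the world. Camera axes: x right, y up, looking along -z (the intrinsics and any distortion apply to the point x, -y, -z); pixel columns grow to the right and rows downward; lengths in m; the calibration is good to about 2 mm. A picture is of the moment at which its call begins. There is no depth.
- ticket.close_job(): hands the job in, once; it reports no verdict.
Trained networks look in the newest picture that a camera, given by its name, has taken for a name from the list of things; names that differ only in an ending like _2 or _b are one class to them, and where a whole thing is asked for, a point or a joint stands for the part that bears it (a point fixed in the world has none). Each returns a list of dicts, best first, with "confidence" (0 to 1); they miss things now and then, are a little off and sometimes report something else, mostly with a low value. They report only what shows in the picture. A call takes as long as a camera call. They do not tell look-alikes from the thing itself.
- optics.cut_out(camera, name): "region" (420x560 bool, what is visible of it) and "point" ([column, row] in pixels, amid what is visible of it).
The state is a dict: "t": time; "q": joint angles; "dq": joint speeds; "joint_torque": joint torques, N m; "tool_pos": TCP position; "orientation": TCP orientation; "force": force on the tool from outside, world axes, zero at the start; "wrist_torque": the same for the moment, N m; "opening": finger opening in m.
Only numpy, scipy, OpenCV 4.12 (cv2) and the standard library are available. Lean on these libraries where they do the work, as an engineer would, in place of code of your own. Each camera call takes 0.05 s, during which the arm holds its last target.

### The job

Two offcuts have ended up under the low wire-deck riser on the plumber's bench: a flat piece of dark plywood and a short stub of steel channel. Get both out and put them in the grey scrap bin, without knocking hard against the riser. Leave the good brass valve that lies under there, and everything else on the riser and bench, where it is.

Things in the scene. Friction and masses are not known exactly. Their poses are not given: they have to be found in the camera images.
- riser: Fixed low riser of dark steel, 180 mm deep (x), 500 mm wide (y), on four 24 mm corner posts; open all round but for a blue toe board, 22 mm high, along the foot of its back. It stands lengthwise before the robot, its open front to the robot's right. Origin: on the bench, below the middle of the deck's front edge; x points back under the riser (leftward, about +y), z up.
- deck_edge (a point): Middle of the underside of the deck's front edge, 165 mm above the bench; the deck is 14 mm thick, of bars 9 mm wide. Offcuts and valve lie below it on the bench, centres 35 to 60 mm behind this edge, about 120 mm apart, in any order. An upright gripper hits the deck: come in from the front, tilted about 45 degrees. The bench is clear for 170 mm before it. A light touch is fine.
- plate_mid (a point): Loose flat offcut of dark film-faced plywood, 60 (x) by 100 (y) by 12 mm (z), 60 g, smooth, with a pale line. Point: its centre, 6 mm above the bench. Its 100 mm side lies along the riser's front edge within 0.25 rad, too wide for most grippers. It slides easily under shut fingertips that press on its top with 5 to 20 N and draw back; out in the open it can be gripped from above over its 60 mm side.
- stub_mid (a point): Loose stub of bright steel U-channel, open side up, 60 mm long (x), 41 mm wide (y) and 41 mm high, walls 4 mm, about 130 g. The point is its centre, 20.5 mm above the bench. Its length points roughly into the riser (within 0.2 rad), so it can be gripped across its 41 mm width.
- valve_mid (a point): Brass ball valve with a blue lever, 70 mm long (x), 36 mm wide, 49 mm high: a good part, to be left where it is. The point is its centre, 24.5 mm above the bench.
- bin_floor (a point): Fixed grey open scrap bin, 200 by 200 mm outside, 216 mm over its rim, 80 mm high, walls 5 mm. The point is the centre of its inner floor, 5 mm above the bench; axes along its sides, z up. It stands to the right of the riser, nearer to or farther from the robot; a closed carton, 190 by 190 by 70 mm, has the other place.
- hopper_yellow: Yellow parts bin with copper fittings, 100 by 85 by 60 mm, standing on the riser's deck. Leave it. Origin: centre of its underside.
- hopper_blue: Blue parts bin with brass fittings, 100 by 85 by 60 mm, standing on the riser's deck. Leave it. Origin: centre of its underside.
- primer_can: Can with a green label, 60 mm across, 75 mm high, standing on the riser's deck. Leave it. Origin: centre of its underside.
- screwdriver: Screwdriver, 200 mm long, lying on the bench behind the riser (to its left). Leave it.
- elbow: White plastic pipe elbow, about 60 by 65 mm, 34 mm high, lying on the bench behind the riser (to its left). Leave it.
There are look-alikes about, which are no part of the job. What is shaped like the part that bears stub_mid but purple, red or turquoise is not meant.

How it is judged:
By the outcome, as a careful person would: the job done as asked, in the order asked, and still so for the second after the job is handed in, with the robot touching nothing.
It also fails if it takes over 66 s, if anything falls off the work surface, if the arm or the gripper's body presses on something with over 40 N, if the wrist force passes 120 N, or if a joint passes its speed limit or range.

## Working session

There is one attempt and no reset: what is moved stays moved. The work goes in short steps, Python scripts to look and compute and a tool call to move; the robot and the scene stay as the last step left them, time stands still between calls to the robot, and variables do not carry over. Pictures are saved under pics/ and viewed, and the job is handed in when it is done.

Besides the shell and the picture viewer there is one more tool, called after "Request:" as name(argument=value, ...), one argument or row to a line, values as JSON. send_rows: Moves the arm, as the interface text tells. Its arguments: {"type":"object","properties":{"targets":{"type":"array","items":{"type":"array"}},"newtons":{"type":"number"}},"required":["targets"]}

```bash
ls; mkdir -p pics
python3 - <<'E'
from plant import robot, optics
import cv2, numpy as np
s=robot.read_state(); print({k:np.round(v,3) for k,v in s.items()})
for c in ["scene","top"]:
    r=optics.read_camera(c); cv2.imwrite(f"pics/{c}0.png",r["color"][:,:,::-1])
    print(c,{k:np.round(v,4).tolist() for k,v in r.items() if k!="color"})
    for n in ["plate_mid","stub_mid","valve_mid","bin_floor","riser","deck_edge"]:
        try:
            for d in optics.cut_out(c,n)[:3]:
                print(c,n,round(d["confidence"],2),np.round(d["point"],1),int(d["region"].sum()))
        except Exception as e: print(n,e)
E
```

```text
pics
{'t': np.float64(0.0), 'q': array([ 1.056,  0.131,  1.489,  0.   ,  1.523, -0.085]), 'dq': array([-0.   , -0.001, -0.   ,  0.001, -0.002,  0.001]), 'joint_torque': array([ 2.0000e-03, -5.5983e+01, -4.9176e+01,  7.7000e-02,  3.5000e-02,
       -0.0000e+00]), 'tool_pos': array([0.25 , 0.545, 0.194]), 'orientation': array([-6.700e-01, -3.069e+00,  3.000e-03]), 'force': array([ 0.425,  0.464, -0.155]), 'wrist_torque': array([ 0.004, -0.037,  0.037]), 'opening': np.float64(0.093)}
scene {'K': [[430.1671, 0.0, 276.1611], [0.0, 430.1671, 210.6057], [0.0, 0.0, 1.0]], 'position': [1.1996, -0.6255, 0.9903], 'orientation': [0.7876, 0.3202, 0.758]}
scene plate_mid 0.95 [324.1 248.7] 547
scene stub_mid 0.81 [232. 223.] 337
scene stub_mid 0.7 [232.4 266. ] 307
scene stub_mid 0.65 [293.8 223.1] 330
scene valve_mid 0.58 [266.5 209.1] 234
scene bin_floor 0.67 [134.6 264.5] 5893
scene riser 0.87 [322.2 203.7] 4705
scene deck_edge 0.61 [320.2 209.5] 4774
top {'K': [[436.6663, 0.0, 276.9906], [0.0, 436.6663, 207.1901], [0.0, 0.0, 1.0]], 'position': [0.2757, 0.0413, 1.2081], 'orientation': [0.1694, -0.1758, -1.6222]}
top plate_mid 0.89 [245.2 169.5] 611
top stub_mid 0.93 [163.8 221.4] 365
top stub_mid 0.82 [300.2 260.3] 363
top stub_mid 0.57 [334.1 207.4] 330
top valve_mid 0.54 [250.9 248.6] 230
top bin_floor 0.74 [428.8 261.9] 7247
top riser 0.62 [229.3 204.2] 4558
top deck_edge 0.74 [230.2 200.8] 4869
```

View pics/scene0.png

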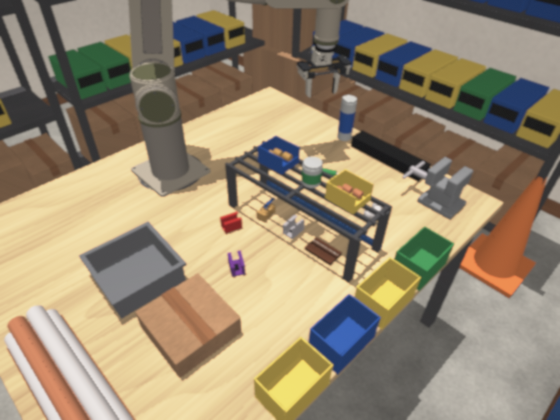

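View pics/top0.png

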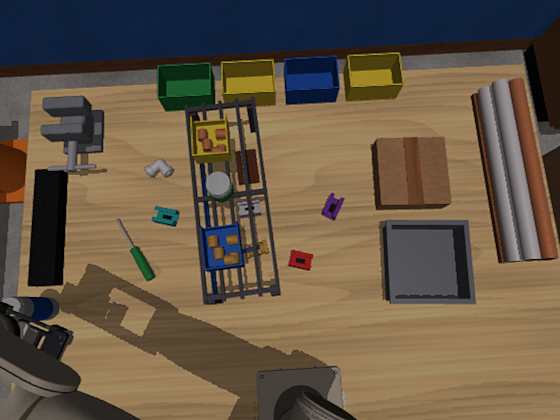

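The scene view shows the plate near (323,249), the bright stub near (293,226) and the valve near (266,209). The top view shows them at about (248,168), (250,208) and (255,248). The bin is at (428,262) in the top view. The red, purple and turquoise channels are decoys.

```bash
cat > h.py <<'E'
import numpy as np, cv2
from scipy.spatial.transform import Rotation as R
from plant import robot, optics
def ray(r,uv):
    K=r["K"]; d=np.array([(uv[0]-K[0,2])/K[0,0],-(uv[1]-K[1,2])/K[1,1],-1.])
    return np.array(r["position"]),R.from_rotvec(r["orientation"]).as_matrix()@d
def onz(r,uv,z):
    p,d=ray(r,uv); return p+d*(z-p[2])/d[2]
def proj(r,P):
    c=R.from_rotvec(r["orientation"]).as_matrix().T@(np.asarray(P,float)-r["position"])
    K=r["K"]; return np.array([K[0,2]+K[0,0]*c[0]/-c[2],K[1,2]-K[1,1]*c[1]/-c[2]])
def crop(r,u0,v0,u1,v1,f,name):
    cv2.imwrite(name,cv2.resize(r["color"][v0:v1,u0:u1,::-1],None,fx=f,fy=f,interpolation=cv2.INTER_CUBIC))
E
python3 - <<'E'
from h import *
s=optics.read_camera("scene"); t=optics.read_camera("top")
crop(s,215,130,405,280,4,"pics/s1.png"); crop(t,175,90,295,310,2.7,"pics/t1.png")
for c,r in(("scene",s),("top",t)):
  for n,z in(("plate_mid",.012),("stub_mid",.025),("valve_mid",.025),("bin_floor",.04)):
    for d in optics.cut_out(c,n)[:4]:
      print(c,n,round(d["confidence"],2),np.round(d["point"],1),onz(r,d["point"],z).round(3))
E
```

```text
scene stub_mid 0.73 [293. 225.] [0.539 0.108 0.025]
scene stub_mid 0.71 [231.9 224. ] [ 0.401 -0.031  0.025]
scene stub_mid 0.58 [234.8 264.8] [ 0.538 -0.134  0.025]
scene valve_mid 0.6 [266.9 208.9] [0.426 0.099 0.025]
scene valve_mid 0.31 [372.1 210.5] [0.672 0.349 0.025]
scene valve_mid 0.17 [294.4 224. ] [0.539 0.114 0.025]
scene bin_floor 0.65 [133.8 268.1] [ 0.36  -0.357  0.04 ]
top plate_mid 0.59 [248.2 168.2] [0.659 0.104 0.012]
top stub_mid 0.89 [329.1 208.2] [ 0.526 -0.115  0.025]
top stub_mid 0.87 [298.3 259.5] [ 0.39  -0.02   0.025]
top stub_mid 0.76 [244. 209.] [0.538 0.12  0.025]
top stub_mid 0.59 [163.5 218.8] [0.523 0.344 0.025]
top valve_mid 0.55 [218.7 245.7] [0.44  0.194 0.025]
top valve_mid 0.53 [256.  247.2] [0.43  0.092 0.025]
top bin_floor 0.73 [431.2 260.4] [ 0.365 -0.373  0.04 ]
```

View pics/s1.png

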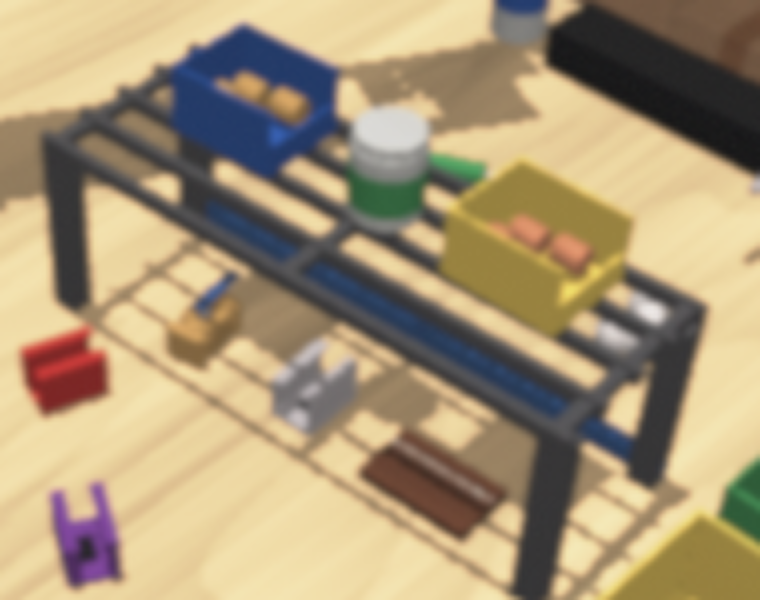

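View pics/t1.png

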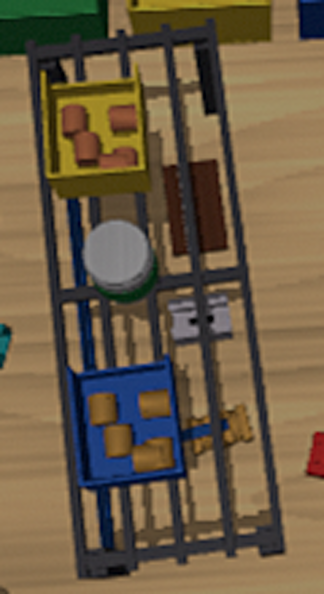

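Run:
```python
from h import *
s=optics.read_camera("scene"); t=optics.read_camera("top")
T=lambda u,v,z:onz(t,(175+u/2.7,90+v/2.7),z).round(3)
S=lambda u,v,z:onz(s,(215+u/4,130+v/4),z).round(3)
print("deck front top",T(212,25,.179),T(282,548,.179)); print(S(45,140,.179),S(570,432,.179))
print("deck back top",T(28,45,.179),T(80,572,.179),S(700,310,.179))
print("plate T",[T(*c,.012).tolist() for c in((165,163),(215,160),(227,247),(175,255))])
print("plate S",[S(*c,.012).tolist() for c in((405,430),(505,487),(465,525),(360,470))])
print("stub T",[T(*c,.041).tolist() for c in((170,297),(230,297),(232,335),(168,342))])
print("stub S top corners",[S(*c,.041).tolist() for c in((275,378),(318,340),(355,377),(308,408))], "bottom",S(305,433,0),S(275,400,0),S(355,400,0))
print("bin",[onz(t,c,.08).round(3).tolist() for c in((384,222),(470,221),(475,302),(385,301))])
print("carton",[onz(t,c,.07).round(3).tolist() for c in((375,140),(446,137),(449,208),(375,205))])
for d in optics.cut_out("scene","plate_mid")[:1]+optics.cut_out("top","plate_mid")[:1]:
  m=d["region"].astype(np.uint8); print(cv2.minAreaRect(cv2.findNonZero(m)))
```

```text
deck front top [0.789 0.074 0.179] [0.3   0.037 0.179]
[0.312 0.031 0.179] [0.794 0.078 0.179]
deck back top [0.779 0.248 0.179] [0.29  0.21  0.179] [0.784 0.24  0.179]
plate T [[0.715, 0.137, 0.012], [0.716, 0.083, 0.012], [0.618, 0.075, 0.012], [0.613, 0.13, 0.012]]
plate S [[0.62, 0.13, 0.012], [0.713, 0.141, 0.012], [0.717, 0.09, 0.012], [0.625, 0.073, 0.012]]
stub T [[0.561, 0.135, 0.041], [0.557, 0.074, 0.041], [0.517, 0.074, 0.041], [0.514, 0.139, 0.041]]
stub S top corners [[0.528, 0.076, 0.041], [0.521, 0.132, 0.041], [0.571, 0.122, 0.041], [0.569, 0.071, 0.041]] bottom [0.56  0.079 0.   ] [0.517 0.088 0.   ] [0.562 0.135 0.   ]
bin [[0.469, -0.249, 0.08], [0.459, -0.474, 0.08], [0.252, -0.455, 0.08], [0.267, -0.229, 0.08]]
carton [[0.701, -0.252, 0.07], [0.699, -0.449, 0.07], [0.498, -0.428, 0.07], [0.518, -0.232, 0.07]]
((322.8831481933594, 250.373046875), (33.372798919677734, 17.72930145263672), 31.429563522338867)
((246.802001953125, 167.01980590820312), (33.63225555419922, 21.691810607910156), 84.2894058227539)
```

Request:
send_rows(
  targets=[
    [-1,[0,0,-40],0],
    [-1,[0,0,-40],0],
    [-1,[0,0,-40],0],
    [-1,[0,0,-40],0],
    [-1,[44,12,0],0],
    [-1,[44,12,0],0],
    [-1,[44,12,0],0],
    [-1,[44,12,0],0],
    [-1,[44,12,0],0],
    [-1,[44,12,0],0],
    [-1,[44,12,0],0],
  ],
)

```text
t: 2.5
tool_pos: [0.0034, 0.751, 0.3546]
orientation: [0.67, 3.069, 0.001]
force: [0.7, 0.0, 1.0]
opening: 0.0097
```

Request:
send_rows(
  targets=[
    [-1,[21,45,0],0],
    [-1,[21,45,0],0],
    [-1,[21,45,0],0],
    [-1,[21,45,0],0],
    [-1,[21,45,0],0],
  ],
)

```text
t: 3.0
tool_pos: [0.0037, 0.87, 0.3127]
orientation: [-0.666, -3.05, -0.126]
force: [-0.2, 0.0, 1.1]
opening: 0.0006
```

Run:
```python
from h import *
s=robot.read_state(); print(s["q"].round(3),R.from_rotvec(s["orientation"]).as_matrix().round(3))
```

```text
[1.505 1.047 0.025 0.006 1.987 0.367] [[-0.909  0.417 -0.   ]
 [ 0.415  0.906  0.083]
 [ 0.034  0.075 -0.997]]
```

Request:
send_rows(
  targets=[
    [-1,[21,45,0],0],
    [-1,[21,45,0],0],
    [-1,[21,45,0],0],
    [-1,[21,45,0],0],
    [-1,[21,45,0],0],
    [-1,[21,45,0],0],
  ],
)

```text
t: 3.6
tool_pos: [0.0013, 0.9743, 0.2865]
orientation: [-0.65, -2.976, -0.45]
force: [-0.1, -0.6, -0.2]
opening: 0.0002
```

```bash
cat > st.py <<'E'
from h import *
s=robot.read_state(); print(s["t"],s["q"].round(3),s["tool_pos"].round(3),s["force"].round(1),s["opening"].round(4));print(R.from_rotvec(s["orientation"]).as_matrix().round(3))
E
python3 st.py
```

```text
Traceback (most recent call last):
  File "st.py", line 2, in <module>
    s=robot.read_state(); print(s["t"],s["q"].round(3),s["tool_pos"].round(3),s["force"].round(1),s["opening"].round(4));print(R.from_rotvec(s["orientation"]).as_matrix().round(3))
                                                                                                  ^^^^^^^^^^^^^^^^^^
AttributeError: 'float' object has no attribute 'round'
```

Request:
send_rows(
  targets=[
    [-1,[21,45,0],0],
    [-1,[21,45,0],0],
    [-1,[21,45,0],0],
    [-1,[21,45,0],0],
    [-1,[21,45,0],0],
    [-1,[21,45,0],0],
    [-1,[21,45,0],0],
    [-1,[21,45,0],0],
  ],
)

```text
t: 4.4
tool_pos: [-0.0014, 1.0754, 0.3453]
orientation: [-0.617, -2.827, -0.859]
force: [-0.7, -0.5, 0.1]
opening: 0.0004
```

```bash
sed -i 's/,s\["opening"\].round(4)/,s["opening"]/' st.py; python3 st.py
```

```text
4.4 [1.513 1.088 0.024 0.032 1.44  0.377] [-1.000e-03  1.075e+00  3.450e-01] [-0.7 -0.5  0.1] 0.0003915884902984363
[[-0.909  0.416  0.001]
 [ 0.346  0.755  0.556]
 [ 0.231  0.506 -0.831]]
```

Request:
send_rows(
  targets=[
    [-1,[21,45,0],0],
    [-1,[21,45,0],0],
    [-1,[21,45,0],0],
    [-1,[21,45,0],0],
  ],
)

```text
t: 4.8
tool_pos: [-0.0025, 1.1069, 0.4107]
orientation: [-0.596, -2.735, -1.048]
force: [-0.6, 0.4, -0.3]
opening: 0.0006
```

```bash
python3 st.py
```

```text
4.8 [1.513 1.053 0.023 0.039 1.335 0.377] [-0.002  1.107  0.411] [-0.6  0.4 -0.3] 0.0005569360891063247
[[-0.909  0.416  0.   ]
 [ 0.31   0.676  0.668]
 [ 0.278  0.608 -0.744]]
```

Request:
send_rows(
  targets=[
    [-1,[21,45,0],0],
    [-1,[21,45,0],0],
    [-1,[0,0,-50],0],
    [-1,[0,0,-30],0.14],
    [-1,[0,0,-30],0.14],
    [-1,[0,0,-30],0.14],
    [-1,[0,0,-30],0.14],
    [-1,[0,0,-30],0.14],
    [-1,[0,0,-30],0.14],
    [-1,[0,0,-30],0.14],
    [-1,[0,0,-30],0.14],
  ],
)

```text
t: 5.9
tool_pos: [-0.003, 0.9187, 0.6446]
orientation: [-1.739, -1.767, -0.746]
force: [0.1, -0.6, 0.6]
opening: 0.0004
```

```bash
python3 st.py
```

```text
5.9 [1.494 0.385 0.58  0.056 1.379 1.491] [-0.003  0.919  0.645] [ 0.1 -0.6  0.6] 0.00038961731887056817
[[-0.016  1.     0.   ]
 [ 0.697  0.011  0.717]
 [ 0.717  0.011 -0.697]]
```

```bash
cat > kin.py <<'E'
import numpy as np
from scipy.spatial.transform import Rotation as R
from scipy.optimize import least_squares
Z=lambda a:R.from_euler('z',a).as_matrix(); Y=lambda a:R.from_euler('y',a).as_matrix()
def fk(q,p):
    a1,h,L1,e,L2,d,l1,l2,d5=p
    A=Z(q[0]); x=np.array([0,0,h])+A@[a1,l1,0]
    A=A@Y(q[1]); x=x+A@[0,0,L1]
    A=A@Y(q[2]); x=x+A@[e,0,L2]
    A=A@Z(q[3]); x=x+A@[0,l2,0]
    A=A@Y(q[4]); x=x+A@[d5,0,0]
    A=A@Z(q[5]+np.pi/2); x=x+A@[0,0,d]
    return x,A
D=[([1.056,.131,1.489,0,1.523,-.085],[.25,.545,.1945]),
([1.505,1.047,.025,.006,1.987,.367],[.0037,.870,.3127]),
([1.513,1.088,.024,.032,1.44,.377],[-.0014,1.0754,.3453]),
([1.513,1.053,.023,.039,1.335,.377],[-.0025,1.1069,.4107]),
([1.494,.385,.58,.056,1.379,1.491],[-.003,.9187,.6446])]
def fit(D):
    f=lambda p:np.concatenate([fk(q,p)[0]-x for q,x in D]+[1e-4*(p-[0,.2,.45,0,.4,.2,.03,.03,0])])
    r=least_squares(f,[0,.2,.45,0,.4,.2,.03,.03,0]); return r.x,r.fun[:3*len(D)]
LO=np.array([-2.96,-.89,.02,-1.34,0,-2.66]);HI=np.array([2.96,2.26,2.5,4.48,2.73,2.66])
def ik(x,Rm,p,q0):
    def f(q):
        y,A=fk(q,p); return np.r_[(y-x)*5,R.from_matrix(A.T@Rm).as_rotvec()]
    r=least_squares(f,np.clip(q0,LO+1e-3,HI-1e-3),bounds=(LO,HI)); return r.x,r.cost
E
python3 - <<'E'
from kin import *
p,e=fit(D); print(p.round(4),np.abs(e).max())
Rm=np.array([[-.016,1,0],[.697,.011,.717],[.717,.011,-.697]])
q=np.array(D[-1][0])
for x in([0,.7,.55],[.3,.5,.5],[.5,.25,.45],[.6,0,.4],[.6,-.1,.3],[.54,-.1,.15],[.54,.1,.02],[.67,-.1,.15],[.67,.13,.02],[.67,0,.02],[.36,-.35,.3],[.36,-.35,.15],[.5,-.1,.4]):
    q,c=ik(np.array(x),Rm,p,q); print(x,q.round(2),c.round(6))
E
```

```text
[ 1.500e-03  3.181e-01  3.693e-01  6.100e-02  5.513e-01  4.018e-01
  5.100e-02  1.000e-04 -7.000e-04] 0.00035454365227000073
[0, 0.7, 0.55] [ 1.45 -0.34  1.5   0.1   1.19  1.43] 0.0
[0.3, 0.5, 0.5] [ 0.48 -0.5   1.71  0.69  1.51  0.57] 0.0
[0.5, 0.25, 0.45] [-0.18 -0.15  1.53  0.82  1.83  0.  ] 0.0
[0.6, 0, 0.4] [-0.52  0.29  1.15  0.76  2.03 -0.31] 0.0
[0.6, -0.1, 0.3] [-0.65  0.45  1.14  0.68  2.   -0.51] 0.0
[0.54, -0.1, 0.15] [-0.7   0.43  1.45  0.6   1.8  -0.74] 0.0
[0.54, 0.1, 0.02] [-0.42  0.4   1.76  0.72  1.43 -0.72] 0.0
[0.67, -0.1, 0.15] [-0.59  0.71  1.05  0.66  1.83 -0.58] 0.0
[0.67, 0.13, 0.02] [-0.31  0.66  1.4   0.76  1.44 -0.57] 0.0
[0.67, 0, 0.02] [-0.48  0.75  1.26  0.69  1.57 -0.65] 0.0
[0.36, -0.35, 0.3] [-1.13  0.5   1.07  0.42  2.27 -0.99] 0.0
[0.36, -0.35, 0.15] [-1.13  0.6   1.21  0.35  2.05 -1.1 ] 0.0
[0.5, -0.1, 0.4] [-0.74  0.2   1.26  0.69  2.16 -0.5 ] 0.0
```

Request:
send_rows(
  targets=[
    [-1,[-32,0,-25],0],
    [-1,[-32,0,-25],0],
    [-1,[-32,0,-25],0],
    [-1,[-32,0,-25],0],
    [-1,[-32,0,-25],0],
    [-1,[-32,0,-25],0],
    [-1,[-32,0,-25],0],
    [-1,[-32,0,-25],0],
    [-1,[-8,39,-8],0],
    [-1,[-8,39,-8],0],
    [-1,[-8,39,-8],0],
    [-1,[-8,39,-8],0],
  ],
)

```text
t: 7.1
tool_pos: [0.16, 0.5541, 0.6027]
orientation: [-1.733, -1.773, -0.752]
force: [0.3, -0.2, 0.5]
opening: 0.0004
```

Request:
send_rows(
  targets=[
    [-1,[-8,39,-8],0],
    [-1,[-8,39,-8],0],
    [-1,[-8,39,-8],0],
    [-1,[-8,39,-8],0],
    [-1,[-8,39,-8],0],
    [-1,[-31,25,-14],0],
    [-1,[-31,25,-14],0],
    [-1,[-31,25,-14],0],
    [-1,[-31,25,-14],0],
  ],
)

```text
t: 8.0
tool_pos: [0.4586, 0.3748, 0.5558]
orientation: [-1.736, -1.775, -0.751]
force: [0.6, 1.2, -0.7]
opening: -0.0
```

```bash
python3 st.py
```

```text
8.0 [ 0.079 -0.195  1.371  0.819  1.787  0.317] [0.459 0.375 0.556] [ 0.6  1.2 -0.7] -2.8091290050620836e-05
[[-0.023  1.     0.003]
 [ 0.698  0.014  0.716]
 [ 0.715  0.018 -0.698]]
```

Run:
```python
from h import *
s=optics.read_camera("scene"); t=optics.read_camera("top")
crop(s,215,180,375,280,5,"pics/s2.png"); crop(t,190,140,310,280,4.2,"pics/t2.png")
```

```text
(no output)
```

View pics/s2.png

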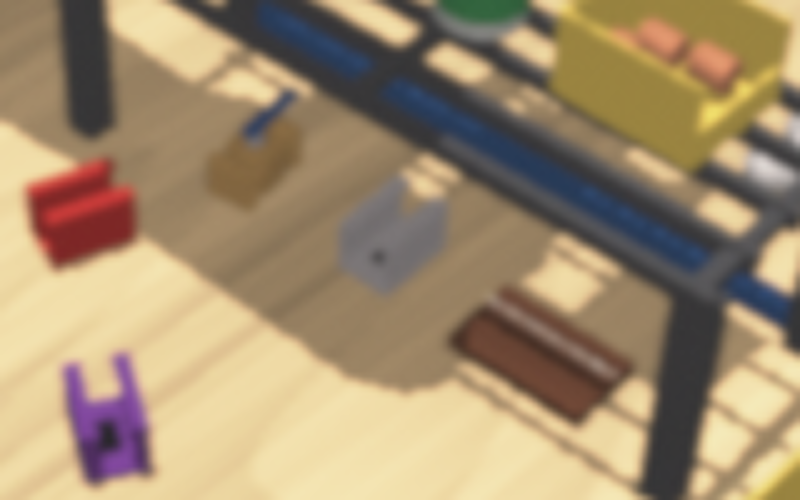

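View pics/t2.png

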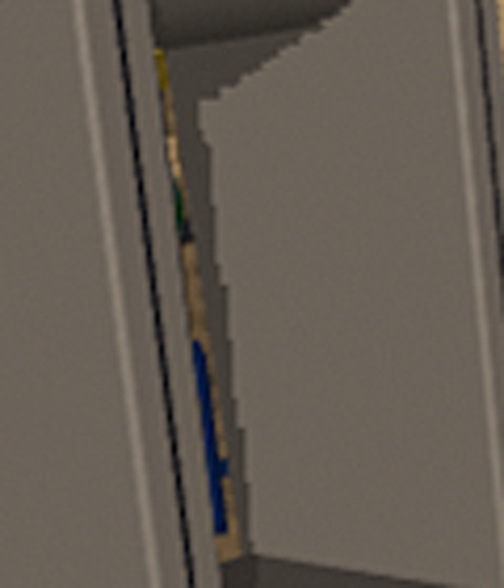

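```bash
cat > ov.py <<'E'
from h import *
s=optics.read_camera("scene") 
def box(r,img,off,f,c,yaw,dx,dy,z0,z1,col):
    o=R.from_euler('z',yaw).as_matrix()
    P=[proj(r,np.r_[c,0]+o@[a*dx/2,b*dy/2,z]) for z in(z0,z1) for a,b in((1,1),(1,-1),(-1,-1),(-1,1))]
    P=[tuple(((np.array(p)-off+.5)*f).astype(int)) for p in P]
    for i in range(4):
        for a,b in((i,(i+1)%4),(4+i,4+(i+1)%4),(i,i+4)): cv2.line(img,P[a],P[b],col,1)
img=cv2.imread("pics/s2.png")
import sys
sx,sy,sw,px,py,pw=map(float,sys.argv[1:7])
box(s,img,(215,180),5,(sx,sy),sw,.041,.060,0,.041,(0,255,0))
box(s,img,(215,180),5,(px,py),pw,.100,.060,0,.012,(255,255,0))
cv2.imwrite(sys.argv[7],img)
E
python3 ov.py .542 .105 0 .667 .107 .08 pics/ov1.png
```

```text
(no output)
```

View pics/ov1.png

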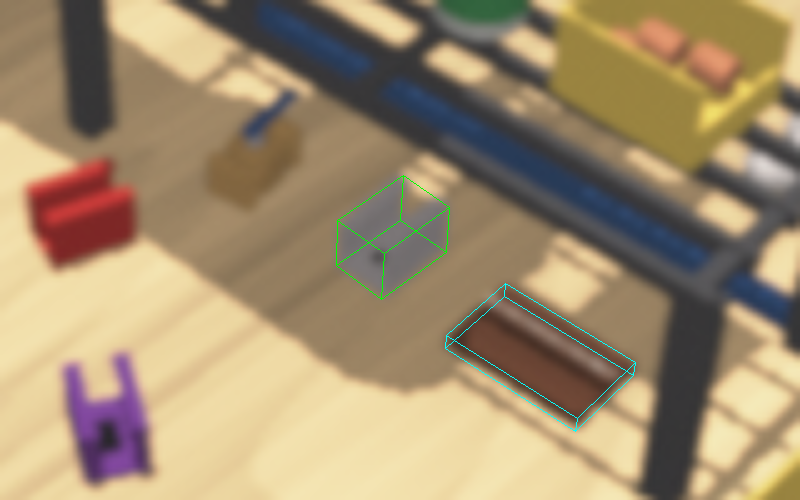

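Request:
send_rows(
  targets=[
    [-1,[-34,7.5,-19.5],0],
    [-1,[-34,7.5,-19.5],0],
    [-1,[-34,7.5,-19.5],0],
    [-1,[-34,7.5,-19.5],0],
    [-1,[-34,7.5,-19.5],0],
    [-1,[-34,7.5,-19.5],0],
    [-1,[-34,7.5,-19.5],0],
    [-1,[-34,7.5,-19.5],0],
    [-1,[-34,7.5,-19.5],0],
    [-1,[-34,7.5,-19.5],0],
    [0.5,[-34,-1,22],0],
    [0.5,[-34,-1,22],0],
  ],
)

```text
t: 9.35
tool_pos: [0.5406, -0.0163, 0.3706]
orientation: [-1.738, -1.779, -0.749]
force: [0.5, -0.1, 0.4]
opening: 0.012
```

Request:
send_rows(
  targets=[
    [0.5,[-34,-1,22],0],
    [0.5,[-34,-1,22],0],
    [0.5,[-34,-1,22],0],
    [0.5,[-34,-1,22],0],
    [0.5,[-34,-1,22],0],
    [0.5,[0,0,0],0],
  ],
)

```text
t: 9.95
tool_pos: [0.5363, -0.0543, 0.1673]
orientation: [-1.735, -1.768, -0.742]
force: [-0.9, 0.3, -0.9]
opening: 0.0596
```

```bash
cat > go.py <<'E'
from h import *
import sys
s=robot.read_state(); M=R.from_rotvec(s["orientation"]).as_matrix()
print(s["t"],s["q"].round(3),s["tool_pos"].round(4),s["force"].round(1),s["opening"]); print(M.round(3))
a=list(map(float,sys.argv[1:]))
cur=s["tool_pos"]
for i in range(0,len(a),3):
    w=np.array(a[i:i+3]); print("to",w,(M.T@(w-cur)*1000).round(1)); cur=w
E
python3 go.py .542 .113 .012
```

```text
9.95 [-0.647  0.341  1.522  0.623  1.788 -0.691] [ 0.5363 -0.0543  0.1673] [-0.9  0.3 -0.9] 0.05961686666888607
[[-0.017  1.    -0.004]
 [ 0.697  0.015  0.717]
 [ 0.717  0.009 -0.697]]
to [0.542 0.113 0.012] [  5.1   6.8 228.2]
```

Request:
send_rows(
  targets=[
    [0.5,[2,3,30],0],
    [0.5,[2,3,30],0],
    [0.5,[1,1,30],0],
    [0.5,[0,0,30],0],
    [0.5,[0,0,30],0],
    [0.5,[0,0,25],0],
    [0.5,[0,0,20],0],
    [0.5,[0,0,18],0],
    [0.5,[0,0,15],0],
    [0.5,[0,0,0],0],
  ],
)

```text
t: 10.95
tool_pos: [0.5452, 0.1124, 0.0166]
orientation: [-1.734, -1.776, -0.747]
force: [-0.4, -0.2, 0.5]
opening: 0.0698
```

```bash
python3 go.py .542 .113 .012
python3 - <<'E'
from h import *
s=optics.read_camera("scene")
crop(s,215,130,375,250,5,"pics/s3.png")
E
```

```text
10.95 [-0.4    0.406  1.757  0.73   1.412 -0.708] [0.5452 0.1124 0.0166] [-0.4 -0.2  0.5] 0.06980068249920625
[[-0.023  1.    -0.001]
 [ 0.699  0.017  0.715]
 [ 0.715  0.016 -0.699]]
to [0.542 0.113 0.012] [-2.8 -3.3  3.6]
```

View pics/s3.png

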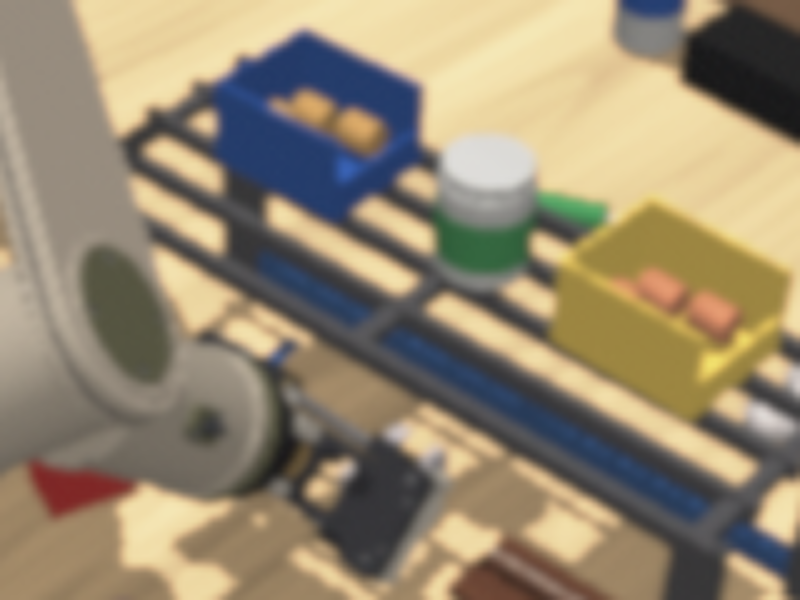

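The open jaws now straddle the stub without touching the deck (gripper near (390,490) in the crop). I'll correct the position slightly and close.

Request:
send_rows(
  targets=[
    [0.5,[-2,-3,3],0],
    [-0.6,[0,0,0],0],
    [-0.6,[0,0,0],0],
    [-0.6,[0,0,0],0],
    [-0.6,[0,0,0],0],
    [-0.6,[0,0,0],0],
    [-0.6,[0,0,0],0],
    [-0.6,[0,0,0],0],
  ],
  newtons=25,
)

```text
t: 11.8
tool_pos: [0.5423, 0.1112, 0.0124]
orientation: [-1.736, -1.774, -0.747]
force: [-0.6, -0.8, 1.8]
opening: 0.0412
```

Request:
send_rows(
  targets=[
    [-0.6,[-8,0,-17],0],
    [-0.6,[-10,0,-25],0],
    [-0.6,[-10,0,-25],0],
    [-0.6,[-10,0,-25],0],
    [-0.6,[-10,0,-25],0],
  ],
)

```text
t: 12.3
tool_pos: [0.5427, -0.0079, 0.0601]
orientation: [-1.737, -1.774, -0.746]
force: [0.1, -0.5, -1.5]
opening: 0.0413
```

```bash
python3 go.py .54 -.08 .25 .36 -.315 .25 .36 -.315 .06
```

```text
12.3 [-0.581  0.432  1.623  0.641  1.592 -0.759] [ 0.5427 -0.0079  0.0601] [ 0.1 -0.5 -1.5] 0.04130351804666411
[[-0.021  1.     0.   ]
 [ 0.699  0.015  0.715]
 [ 0.715  0.015 -0.699]]
to [ 0.54 -0.08  0.25] [  85.3   -0.9 -184.3]
to [ 0.36  -0.315  0.25 ] [-160.5 -183.4 -168. ]
to [ 0.36  -0.315  0.06 ] [-135.8   -2.9  132.9]
```

Request:
send_rows(
  targets=[
    [-0.6,[17,0,-37],0],
    [-0.6,[17,0,-37],0],
    [-0.6,[17,0,-37],0],
    [-0.6,[17,0,-37],0],
    [-0.6,[17,0,-37],0],
    [-0.6,[-23,-26,-24],0],
    [-0.6,[-23,-26,-24],0],
    [-0.6,[-23,-26,-24],0],
    [-0.6,[-23,-26,-24],0],
    [-0.6,[-23,-26,-24],0],
    [-0.6,[-23,-26,-24],0],
    [-0.6,[-23,-26,-24],0],
  ],
)

```text
t: 13.5
tool_pos: [0.3607, -0.316, 0.2494]
orientation: [-1.737, -1.773, -0.747]
force: [1.0, 0.3, -2.3]
opening: 0.0417
```

```bash
python3 go.py .36 -.315 .06
python3 - <<'E'
from h import *
s=optics.read_camera("scene");crop(s,0,130,280,340,2.8,"pics/s4.png")
E
```

```text
13.5 [-1.105  0.441  1.24   0.398  2.163 -1.023] [ 0.3607 -0.316   0.2494] [ 1.   0.3 -2.3] 0.04170031034412156
[[-0.02   1.     0.   ]
 [ 0.699  0.014  0.715]
 [ 0.715  0.015 -0.699]]
to [ 0.36  -0.315  0.06 ] [-134.7   -3.5  133.1]
```

View pics/s4.png

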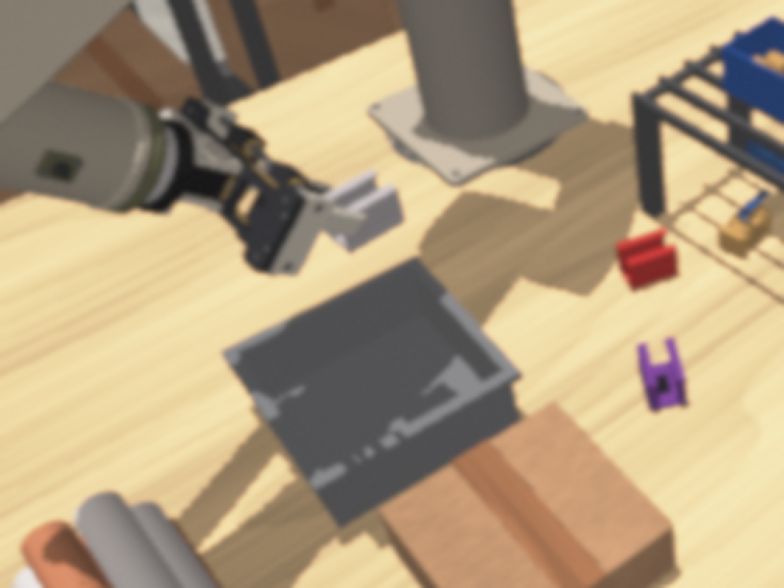

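The stub is held at (365,215), above the bin in the view. Lowering and releasing.

Request:
send_rows(
  targets=[
    [-0.6,[-25,-1,25],0],
    [-0.6,[-25,-1,25],0],
    [-0.6,[-25,0,25],0],
    [-0.6,[-25,0,25],0],
    [-0.6,[-20,0,20],0],
    [-0.6,[-14,0,13],0],
    [0.5,[0,0,0],0],
    [0.5,[0,0,0],0],
    [0.5,[0,0,0],0],
    [0.5,[0,0,0],0],
  ],
)

```text
t: 14.55
tool_pos: [0.3642, -0.3138, 0.0621]
orientation: [-1.738, -1.777, -0.746]
force: [-0.7, -0.5, 0.9]
opening: 0.0676
```

Request:
send_rows(
  targets=[
    [0.5,[10,0,-15],0],
    [0.5,[25,0,-30],0],
    [0.5,[30,0,-30],0],
    [-1,[33,0,-33],0],
    [-1,[33,0,-33],0],
  ],
)

```text
t: 15.05
tool_pos: [0.3605, -0.322, 0.2565]
orientation: [-1.737, -1.776, -0.746]
force: [0.2, -0.2, -1.2]
opening: 0.0584
```

```bash
python3 go.py .64 -.1 .25
python3 - <<'E'
from h import *
s=optics.read_camera("scene");crop(s,0,130,280,340,2.8,"pics/s5.png")
E
```

```text
15.05 [-1.109  0.449  1.215  0.399  2.178 -1.022] [ 0.3605 -0.322   0.2565] [ 0.2 -0.2 -1.2] 0.05840275252474688
[[-0.022  1.     0.   ]
 [ 0.7    0.015  0.714]
 [ 0.714  0.016 -0.7  ]]
to [ 0.64 -0.1   0.25] [144.5 282.7 163.1]
```

View pics/s5.png

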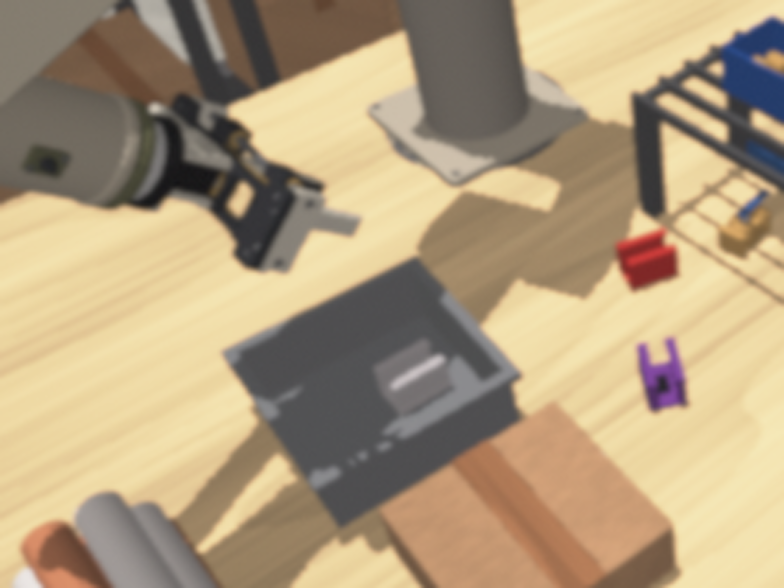

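```bash
python3 go.py .667 -.07 .25 .667 .108 .04
cat > sim.py <<'E'
from kin import *
p,_=fit(D)
def step(q,dx,turn,wr,cap=True):
    x,A=fk(q,p); xt=x+A@(np.array(dx)/1000); Rt=A@Z(turn)
    def f(qq):
        y,B=fk(qq,p); return np.r_[(y-xt),wr*R.from_matrix(B.T@Rt).as_rotvec()]
    r=least_squares(f,np.clip(q,LO+1e-4,HI-1e-4),bounds=(LO,HI))
    return r.x
E
python3 - <<'E'
from sim import *
# replay pushes: start at .0034,.751,.3546
Rm=R.from_rotvec([-.67,-3.069,0]).as_matrix()
for wr in(.1,.2,.4,.8):
    q,_=ik(np.array([.0034,.751,.3546]),Rm,p,np.array([1.5,.6,.8,0,1.7,.37]))
    out=[]
    for i in range(1,26):
        q=step(q,[21,45,0],0,wr)
        if i in(5,11,19,23,25):
            x,A=fk(q,p); out.append((x.round(3)[1:].tolist(),round(np.degrees(np.arccos(-A[2,2])),1)))
    print(wr,out)
E
```

```text
15.1 [-1.109  0.442  1.205  0.401  2.185 -1.019] [ 0.3616 -0.3241  0.2647] [-0.1  0.3  7. ] 0.05418779733231214
[[-0.027  1.     0.004]
 [ 0.706  0.016  0.708]
 [ 0.707  0.022 -0.707]]
to [ 0.667 -0.07   0.25 ] [160.9 309.1 191.3]
to [0.667 0.108 0.04 ] [-22.8  -1.6 274.3]
0.1 [([0.986, 0.378], np.float64(24.2)), ([1.19, 0.561], np.float64(64.5)), ([1.173, 0.924], np.float64(108.6)), ([1.074, 1.091], np.float64(119.3)), ([1.014, 1.168], np.float64(123.8))]
0.2 [([0.964, 0.362], np.float64(20.3)), ([1.152, 0.5], np.float64(54.2)), ([1.186, 0.822], np.float64(91.9)), ([1.119, 0.988], np.float64(104.8)), ([1.072, 1.067], np.float64(110.2))]
0.4 [([0.918, 0.328], np.float64(12.2)), ([1.061, 0.372], np.float64(33.4)), ([1.159, 0.562], np.float64(59.9)), ([1.16, 0.69], np.float64(71.4)), ([1.149, 0.757], np.float64(76.7))]
0.8 [([0.875, 0.3], np.float64(4.6)), ([0.954, 0.254], np.float64(12.7)), ([1.034, 0.266], np.float64(24.1)), ([1.064, 0.299], np.float64(29.7)), ([1.076, 0.32], np.float64(32.5))]
```

Request:
send_rows(
  targets=[
    [-1,[16,31,19],0],
    [-1,[16,31,19],0],
    [-1,[16,31,19],0],
    [-1,[16,31,19],0],
    [-1,[16,31,19],0],
    [-1,[16,31,19],0],
    [-1,[16,31,19],0],
    [-1,[16,31,19],0],
    [-1,[16,31,19],0],
    [-1,[16,31,19],0],
  ],
)

```text
t: 16.1
tool_pos: [0.6684, -0.0687, 0.2411]
orientation: [-1.736, -1.776, -0.747]
force: [0.6, -0.3, 0.1]
opening: -0.0001
```

```bash
python3 go.py .667 .108 .04
python3 - <<'E'
from h import *
s=optics.read_camera("scene");crop(s,180,130,400,280,3.5,"pics/s6.png")
E
```

```text
16.1 [-0.557  0.597  1.046  0.697  1.902 -0.484] [ 0.6684 -0.0687  0.2411] [ 0.6 -0.3  0.1] -8.519775183436383e-05
[[-0.023  1.     0.001]
 [ 0.7    0.016  0.714]
 [ 0.714  0.017 -0.7  ]]
to [0.667 0.108 0.04 ] [-20.   -2.2 266.9]
```

View pics/s6.png

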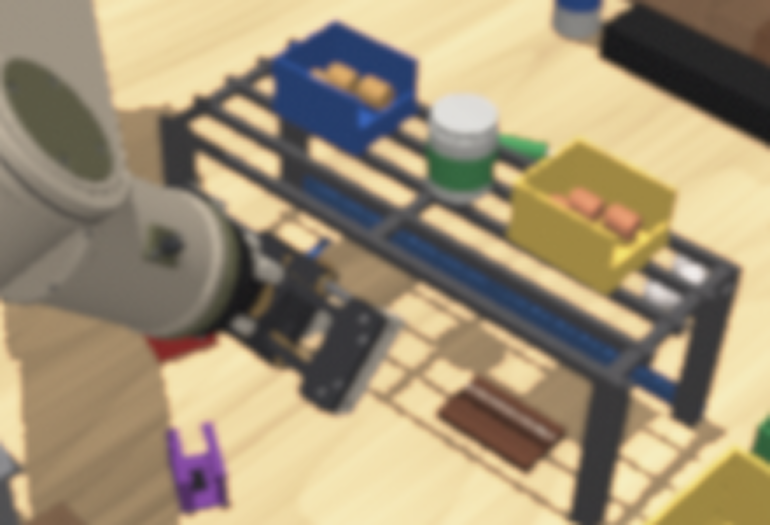

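Request:
send_rows(
  targets=[
    [-1,[-3,-3,33],0],
    [-1,[-3,-3,33],0],
    [-1,[-3,-3,33],0],
    [-1,[-3,-3,33],0],
    [-1,[-3,-3,33],0],
    [-1,[-4,-3,30],0],
    [-1,[-4,0,25],0],
    [-1,[-4,0,20],0],
    [-1,[0,0,0],0],
  ],
)

```text
t: 17.05
tool_pos: [0.6482, 0.0847, 0.0506]
orientation: [-1.733, -1.773, -0.744]
force: [-0.6, 0.5, 0.0]
opening: 0.0012
```

```bash
python3 go.py .652 .099 .022
```

```text
17.05 [-0.378  0.591  1.425  0.728  1.512 -0.593] [0.6482 0.0847 0.0506] [-0.6  0.5  0. ] 0.0012336388859651667
[[-0.021  1.    -0.004]
 [ 0.698  0.017  0.716]
 [ 0.716  0.012 -0.698]]
to [0.652 0.099 0.022] [-10.5   3.7  30.2]
```

Request:
send_rows(
  targets=[
    [-1,[-5,2,15],0],
    [-1,[-6,2,15],0],
    [-1,[-1.5,0,1.5],0],
    [-1,[-1.5,0,1.5],0],
    [-1,[0,0,0],0],
  ],
)

```text
t: 17.55
tool_pos: [0.6543, 0.0964, 0.0188]
orientation: [-1.736, -1.774, -0.747]
force: [-0.6, 0.1, 0.5]
opening: 0.0005
```

Request:
send_rows(
  targets=[
    [-1,[-1.5,0,1.5],0],
    [-1,[-0.7,0,0.7],0],
    [-1,[0,0,0],0],
  ],
)

```text
t: 17.85
tool_pos: [0.6543, 0.0966, 0.0157]
orientation: [-1.736, -1.774, -0.747]
force: [0.3, -0.4, 0.4]
opening: 0.0004
```

Request:
send_rows(
  targets=[
    [-1,[-1,0,1],0],
    [-1,[-0.7,0,0.7],0],
    [-1,[0,0,0],0],
  ],
)

```text
t: 18.15
tool_pos: [0.6542, 0.0968, 0.0131]
orientation: [-1.736, -1.774, -0.747]
force: [-0.3, 0.3, 0.3]
opening: 0.0009
```

Request:
send_rows(
  targets=[
    [-1,[-0.7,0,0.7],0],
    [-1,[-0.7,0,0.7],0],
    [-1,[0,0,0],0],
  ],
)

```text
t: 18.45
tool_pos: [0.6542, 0.0969, 0.011]
orientation: [-1.736, -1.774, -0.747]
force: [-0.3, 0.5, 1.0]
opening: 0.0004
```

Run:
```python
from h import *
s=optics.read_camera("scene");crop(s,270,190,390,280,6.5,"pics/s7.png")
print([((proj(s,P)-[270,190])*6.5).round() for P in([.6542,.0969,.011],[.652,.099,.012],[.667,.107,.012])])
```

```text
[array([307., 383.]), array([307., 377.]), array([342., 386.])]
```

View pics/s7.png

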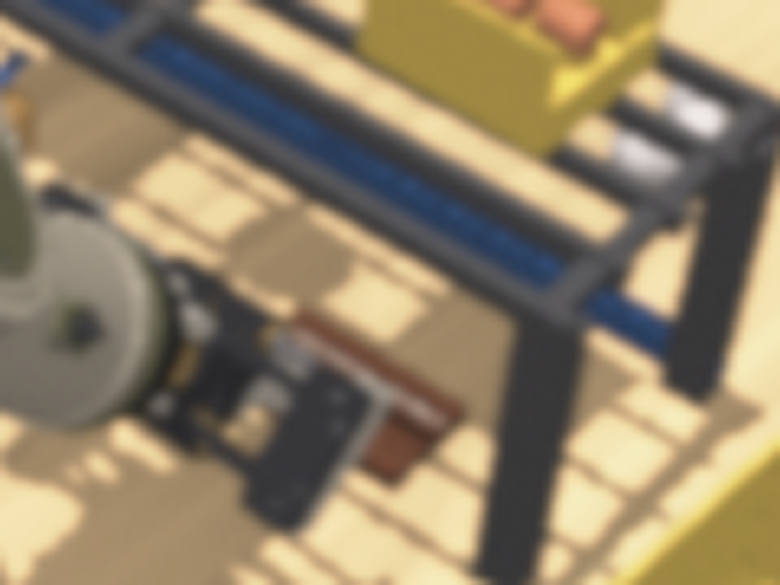

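Request:
send_rows(
  targets=[
    [-1,[-0.7,0,0.7],0],
    [-1,[-0.7,0,0.7],0],
    [-1,[0,0,0],0],
  ],
)

```text
t: 18.8
tool_pos: [0.6543, 0.0969, 0.0091]
orientation: [-1.736, -1.774, -0.747]
force: [0.6, -0.1, -0.3]
opening: 0.0003
```

```bash
python3 - <<'E'
from h import *
s=optics.read_camera("scene")
o=R.from_euler('z',.08).as_matrix()
for a,b in((1,1),(1,-1),(-1,-1),(-1,1)): print(a,b,((proj(s,np.array([.667,.107,.012])+o@[a*.05,b*.03,0])-[270,190])*6.5).round())
t=optics.read_camera("top"); crop(t,190,100,340,260,3.7,"pics/t7.png")
print([((proj(t,P)-[190,100])*3.7).round() for P in([.6542,.0969,.009],)])
E
python3 st.py
```

```text
1 1 [466. 403.]
1 -1 [390. 476.]
-1 -1 [219. 368.]
-1 1 [296. 301.]
[array([225., 259.])]
18.9 [-0.358  0.654  1.42   0.74   1.453 -0.62 ] [0.654 0.097 0.009] [ 0.1 -0.6 -0.1] 0.0008996812663122075
[[-0.021  1.     0.   ]
 [ 0.699  0.015  0.715]
 [ 0.715  0.015 -0.699]]
```

View pics/t7.png

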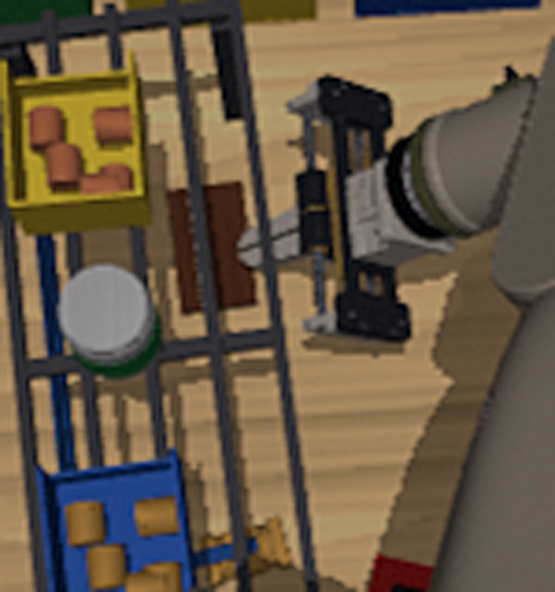

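Run:
```python
from h import *
t=optics.read_camera("top")
crop(t,225,135,285,195,10,"pics/t8.png")
for uv,z in(((240,250),.012),((240,250),.02),((242,182),.012),((256,305),.012),((175,190),.012),((185,313),.012)): print(uv,onz(t,np.array(uv)/3.7+[190,100],z).round(4))
print(((proj(t,[.6542,.0969,.009])-[225,135])*10).round())
```

```text
(240, 250) [0.6602 0.0852 0.012 ]
(240, 250) [0.6576 0.0849 0.02  ]
(242, 182) [0.7156 0.081  0.012 ]
(256, 305) [0.6154 0.075  0.012 ]
(175, 190) [0.7121 0.1335 0.012 ]
(185, 313) [0.6122 0.1297 0.012 ]
[259. 351.]
```

View pics/t8.png

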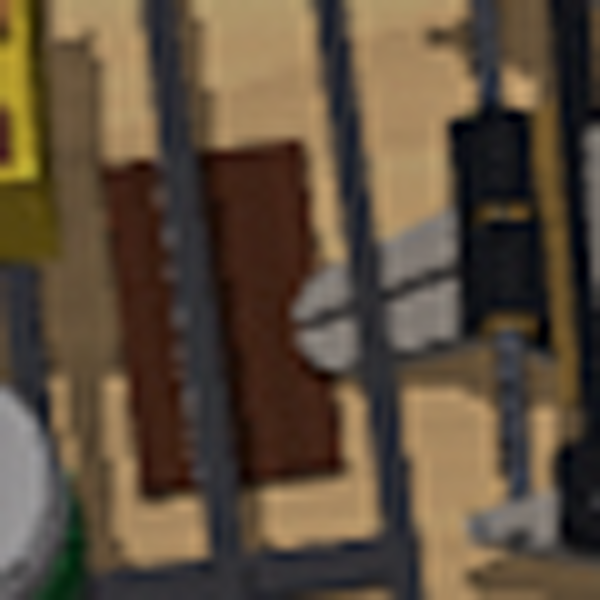

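Request:
send_rows(
  targets=[
    [-1,[12,0,9],0],
    [-1,[-1.5,0,1.5],0],
    [-1,[-1.5,0,1.5],0],
    [-1,[-1.5,0,1.5],0],
    [-1,[0,0,0],0],
  ],
)

```text
t: 19.45
tool_pos: [0.6539, 0.1117, 0.0046]
orientation: [-1.736, -1.773, -0.746]
force: [0.3, -0.7, -1.0]
opening: 0.0004
```

Request:
send_rows(
  targets=[
    [-1,[-1,0,1],0],
    [-1,[-0.7,0,0.7],0],
    [-1,[-0.7,0,0.7],0],
    [-1,[0,0,0],0],
  ],
)

```text
t: 19.85
tool_pos: [0.6543, 0.1117, 0.0018]
orientation: [-1.736, -1.774, -0.747]
force: [-0.0, 0.6, 0.7]
opening: 0.0005
```

```bash
python3 st.py;  python3 - <<'E'
from h import *
t=optics.read_camera("top")
crop(t,225,135,285,195,10,"pics/t9.png")
s=optics.read_camera("scene")
crop(s,270,190,390,280,6.5,"pics/s9.png")
E
```

```text
19.85 [-0.338  0.657  1.433  0.75   1.429 -0.618] [0.654 0.112 0.002] [-0.   0.6  0.7] 0.0004762662079445837
[[-0.021  1.     0.   ]
 [ 0.699  0.015  0.715]
 [ 0.715  0.016 -0.699]]
```

View pics/t9.png

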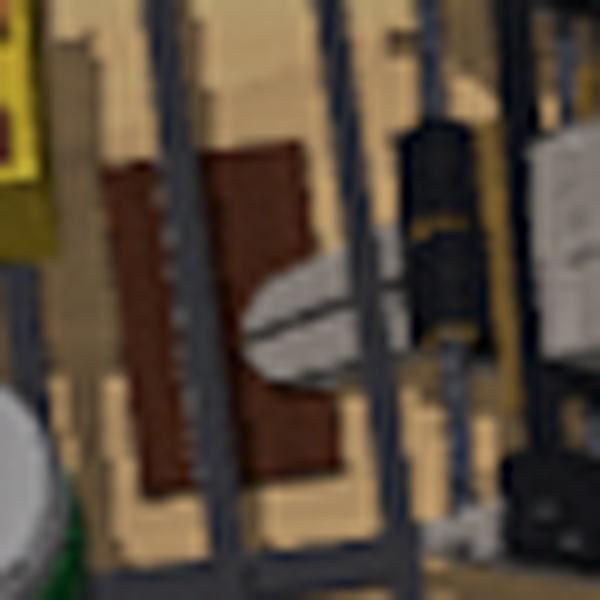

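View pics/s9.png

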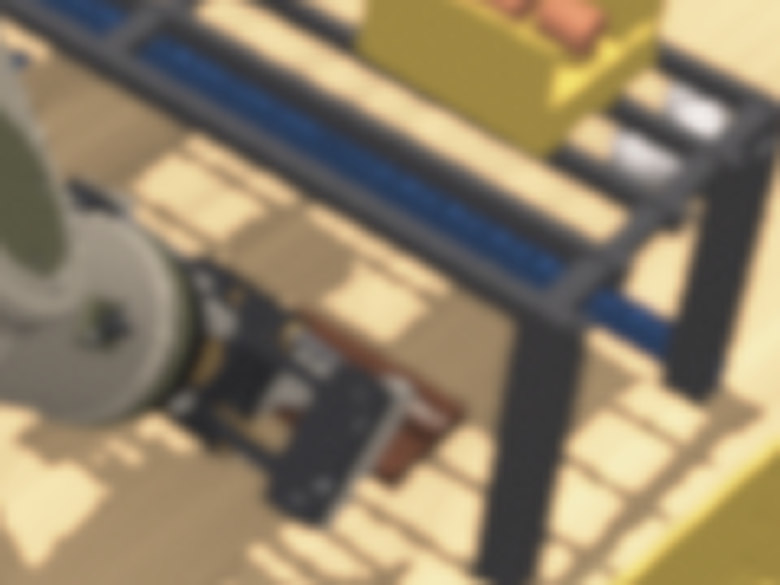

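Request:
send_rows(
  targets=[
    [-1,[-0.7,0,0.7],0],
    [-1,[-0.7,0,0.7],0],
    [-1,[-0.7,0,0.7],0],
    [-1,[0,0,0],0],
  ],
)

```text
t: 20.35
tool_pos: [0.655, 0.112, 0.001]
orientation: [-1.734, -1.774, -0.75]
force: [-4.5, -0.8, 10.5]
opening: 0.0007
```

Request:
send_rows(
  targets=[
    [-1,[-10,0,-10.2],0],
    [-1,[-14,0,-14.3],0],
    [-1,[-14,0,-14.3],0],
  ],
)

```text
t: 20.65
tool_pos: [0.6562, 0.0581, 0.0011]
orientation: [-1.733, -1.775, -0.751]
force: [-0.3, 3.0, 9.2]
opening: 0.0003
```

```bash
python3 st.py;  python3 - <<'E'
from h import *
t=optics.read_camera("top")
crop(t,225,135,285,195,10,"pics/t10.png")
E
```

```text
20.65 [-0.411  0.698  1.374  0.721  1.486 -0.656] [0.656 0.058 0.001] [-0.3  3.   9.2] 0.0002593462593969105
[[-0.024  1.     0.001]
 [ 0.697  0.016  0.717]
 [ 0.716  0.018 -0.697]]
```

View pics/t10.png

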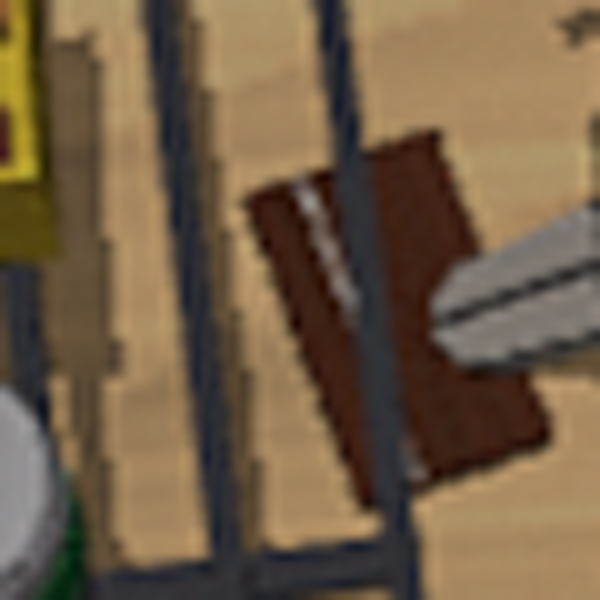

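Request:
send_rows(
  targets=[
    [-1,[-14,0,-14.3],0],
    [-1,[-14,0,-14.3],0],
    [-1,[-14,0,-14.3],0],
    [-1,[-14,0,-14.3],0],
    [-1,[-14,0,-14.3],0],
  ],
)

```text
t: 21.2
tool_pos: [0.6577, -0.0424, 0.0011]
orientation: [-1.734, -1.775, -0.751]
force: [-0.0, 3.5, 11.0]
opening: 0.0006
```

```bash
python3 st.py;  python3 - <<'E'
from h import *
t=optics.read_camera("top")
crop(t,225,115,345,205,6.5,"pics/t11.png")
E
```

```text
21.2 [-0.535  0.791  1.231  0.665  1.595 -0.709] [ 0.658 -0.042  0.001] [-0.   3.5 11. ] 0.0006278018060039223
[[-0.024  1.     0.001]
 [ 0.697  0.016  0.717]
 [ 0.716  0.018 -0.697]]
```

View pics/t11.png

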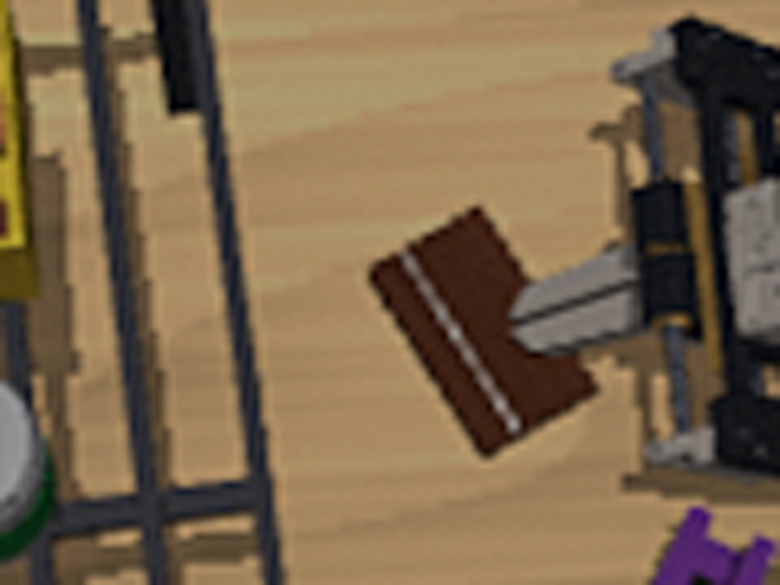

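```bash
cat > unt.py <<'E'
from sim import *
Rm=np.array([[-.024,1,0.001],[.697,.016,.717],[.716,.018,-.697]])
q0=np.array([-.535,.791,1.231,.665,1.595,-.709])
res=[]
for az in np.radians([-100,-90,-80,-60,-40,-20]):
  for r in(.55,.65):
    for z in(.15,.3,.45):
      q,c=ik(np.array([r*np.cos(az),r*np.sin(az),z]),Rm,p,q0)
      if c>1e-4: continue
      for pd in np.radians([-110,-90,-70,-50]):
       for pz in(-.5,0,.5):
        qq=q.copy(); best=9;m5=qq[4]
        d=np.array([np.cos(pd),np.sin(pd),pz]);d/=np.linalg.norm(d)
        zmin=9
        for i in range(1,41):
            x,A=fk(qq,p); qq=step(qq,A.T@d*50,0,.65); m5=max(m5,qq[4])
            x,A=fk(qq,p); zmin=min(zmin,x[2]); t=np.degrees(np.arccos(np.clip(-A[2,2],-1,1)))
            if t<best: best=t;n=i;xb=x;qb=qq
            if best<3: break
        res.append((best,n,m5,np.degrees(az),r,z,np.degrees(pd),pz,xb.round(2).tolist(),round(zmin,2)))
res=[r for r in res if r[0]<8 and r[9]>.08]
res.sort(key=lambda r:r[1]+20*max(0,r[2]-2.3))
for r in res[:15]: print([round(v,2) if not isinstance(v,list) else v for v in r])
E
python3 unt.py
```

```text
Traceback (most recent call last):
  File "unt.py", line 20, in <module>
    res.append((best,n,m5,np.degrees(az),r,z,np.degrees(pd),pz,xb.round(2).tolist(),round(zmin,2)))
                     ^
NameError: name 'n' is not defined. Did you mean: 'np'?
```

```bash
sed -i 's/best=9;m5/best=999;n=0;m5/' unt.py; time timeout 570 python3 unt.py
```

```text
[np.float64(1.64), 30, np.float64(2.59), np.float64(-90.0), 0.55, 0.15, np.float64(-90.0), 0.5, [0.0, -0.79, 0.37], np.float64(0.17)]
[np.float64(5.04), 31, np.float64(2.58), np.float64(-100.0), 0.55, 0.15, np.float64(-90.0), 0.5, [-0.04, -0.8, 0.38], np.float64(0.17)]
[np.float64(5.24), 31, np.float64(2.59), np.float64(-80.0), 0.55, 0.15, np.float64(-90.0), 0.5, [0.04, -0.8, 0.38], np.float64(0.17)]
[np.float64(3.15), 32, np.float64(2.56), np.float64(-60.0), 0.65, 0.15, np.float64(-110.0), 0.5, [-0.15, -0.78, 0.39], np.float64(0.17)]
[np.float64(2.91), 33, np.float64(2.61), np.float64(-60.0), 0.55, 0.15, np.float64(-110.0), 0.5, [-0.18, -0.76, 0.39], np.float64(0.17)]
[np.float64(2.47), 31, np.float64(2.73), np.float64(-90.0), 0.55, 0.3, np.float64(-90.0), 0.5, [0.0, -0.77, 0.4], np.float64(0.32)]
[np.float64(2.07), 31, np.float64(2.73), np.float64(-60.0), 0.55, 0.45, np.float64(-110.0), 0, [-0.2, -0.87, 0.1], np.float64(0.1)]
[np.float64(6.11), 32, np.float64(2.73), np.float64(-80.0), 0.55, 0.3, np.float64(-90.0), 0.5, [0.04, -0.78, 0.41], np.float64(0.32)]
[np.float64(5.93), 33, np.float64(2.72), np.float64(-100.0), 0.55, 0.3, np.float64(-90.0), 0.5, [-0.04, -0.79, 0.41], np.float64(0.32)]
[np.float64(5.85), 34, np.float64(2.73), np.float64(-60.0), 0.55, 0.45, np.float64(-110.0), 0.5, [-0.16, -0.75, 0.44], np.float64(0.43)]
[np.float64(2.04), 35, np.float64(2.73), np.float64(-60.0), 0.55, 0.3, np.float64(-110.0), 0.5, [-0.19, -0.74, 0.42], np.float64(0.32)]
[np.float64(4.86), 39, np.float64(2.64), np.float64(-40.0), 0.55, 0.15, np.float64(-110.0), 0.5, [-0.16, -0.77, 0.41], np.float64(0.17)]
[np.float64(5.21), 40, np.float64(2.7), np.float64(-20.0), 0.55, 0.45, np.float64(-110.0), 0, [-0.17, -0.89, 0.09], np.float64(0.09)]
[np.float64(7.13), 40, np.float64(2.73), np.float64(-40.0), 0.55, 0.3, np.float64(-110.0), 0.5, [-0.15, -0.75, 0.43], np.float64(0.32)]
real	2m11.076s
user	2m10.635s
sys	0m0.103s
```

Request:
send_rows(
  targets=[
    [-1,[21,0,-21],0],
    [-1,[30,0,-30],0],
    [-1,[30,0,-30],0],
    [-1,[28,0,-34],0],
    [-1,[28,0,-34],0],
  ],
)

```text
t: 21.75
tool_pos: [0.6533, -0.0532, 0.2023]
orientation: [-1.736, -1.774, -0.746]
force: [0.8, -0.5, 0.3]
opening: 0.0008
```

```bash
python3 go.py .33 -.33 .25 0 -.55 .16
python3 - <<'E'
from h import *
s=optics.read_camera("scene");crop(s,180,130,400,280,3.5,"pics/s12.png")
E
```

```text
21.75 [-0.55   0.566  1.161  0.683  1.835 -0.532] [ 0.6533 -0.0532  0.2023] [ 0.8 -0.5  0.3] 0.0008107031162151165
[[-0.021  1.    -0.   ]
 [ 0.699  0.015  0.715]
 [ 0.715  0.015 -0.699]]
to [ 0.33 -0.33  0.25] [-152.4 -326.7 -231.2]
to [ 0.   -0.55  0.16] [-211.  -334.6  -94.3]
```

View pics/s12.png

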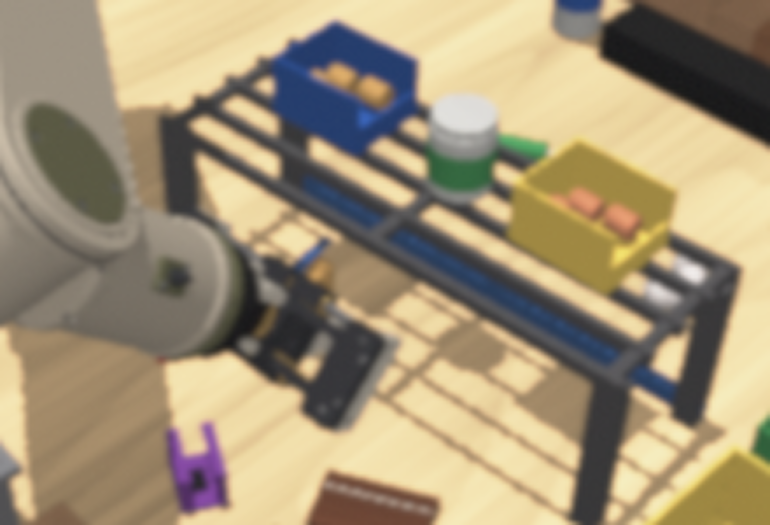

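Request:
send_rows(
  targets=[
    [-1,[-17,-36,-26],0],
    [-1,[-17,-36,-26],0],
    [-1,[-17,-36,-26],0],
    [-1,[-17,-36,-26],0],
    [-1,[-17,-36,-26],0],
    [-1,[-17,-36,-26],0],
    [-1,[-17,-36,-26],0],
    [-1,[-17,-36,-26],0],
    [-1,[-17,-36,-26],0],
  ],
)

```text
t: 22.7
tool_pos: [0.3315, -0.3334, 0.25]
orientation: [-1.736, -1.774, -0.747]
force: [0.2, -0.8, 0.4]
opening: 0.0006
```

Request:
send_rows(
  targets=[
    [-1,[-23,-37,-10],0],
    [-1,[-23,-37,-10],0],
    [-1,[-23,-37,-10],0],
    [-1,[-23,-37,-10],0],
    [-1,[-23,-37,-10],0],
    [-1,[-23,-37,-10],0],
    [-1,[-23,-37,-10],0],
    [-1,[-23,-37,-10],0],
    [-1,[-23,-37,-10],0],
  ],
)

```text
t: 23.6
tool_pos: [0.003, -0.5471, 0.1589]
orientation: [-1.736, -1.774, -0.747]
force: [-0.3, -1.1, -0.2]
opening: 0.0005
```

```bash
python3 st.py
```

```text
23.6 [-1.629  0.891  0.769 -0.054  2.277 -1.668] [ 0.003 -0.547  0.159] [-0.3 -1.1 -0.2] 0.0005385880241871576
[[-0.022  1.     0.   ]
 [ 0.699  0.015  0.715]
 [ 0.715  0.016 -0.699]]
```

Request:
send_rows(
  targets=[
    [-1,[-15,0,-47],0],
    [-1,[-15,0,-47],0],
    [-1,[-15,0,-47],0],
    [-1,[-15,0,-47],0],
    [-1,[-15,0,-47],0],
    [-1,[-15,0,-47],0],
    [-1,[-17,0,-47],0],
    [-1,[-18,0,-46],0],
  ],
)

```text
t: 24.4
tool_pos: [0.0084, -0.5949, 0.3099]
orientation: [-1.74, -1.764, -0.772]
force: [0.6, -0.1, 0.4]
opening: 0.0003
```

```bash
python3 st.py
```

```text
24.4 [-1.627  1.195  0.023 -0.06   2.732 -1.685] [ 0.008 -0.595  0.31 ] [ 0.6 -0.1  0.4] 0.0003138204228361961
[[-0.021  1.     0.017]
 [ 0.69   0.003  0.723]
 [ 0.723  0.027 -0.69 ]]
```

```bash
cat > s2.py <<'E'
from sim import *
import sys
q=np.array([-1.629,.891,.769,-.054,2.277,-1.668])
rows=[[-15,0,-47]]*6+[[-17,0,-47],[-18,0,-46]]
for wr in(.4,.65,.8,1.2):
    qq=q.copy()
    for r in rows: qq=step(qq,r,0,wr)
    x,A=fk(qq,p); print(wr,qq.round(3),x.round(3),np.degrees(np.arccos(-A[2,2])).round(1))
print("obs -1.627  1.195  0.023 -0.06   2.732 -1.685, y -.595 z .31 tilt 46.4")
q1=np.array([-1.627,1.195,.023,-.06,2.732,-1.685])
for z0 in(.31,.2,.12):
  x,A=fk(q1,p); q,c=ik(np.array([0.005,-.58,z0]),A,p,q1)
  for pz in(-.2,0,.2,.4):
    d=np.array([0,-1,pz]);d/=np.linalg.norm(d); qq=q.copy(); o=[];m=0
    for i in range(1,37):
        x,A=fk(qq,p); qq=step(qq,A.T@d*50,0,.65); m=max(m,qq[4])
        if i%9==0: x,A=fk(qq,p); o.append((x[1:].round(2).tolist(),round(float(np.degrees(np.arccos(-A[2,2]))),1)))
    print(z0,pz,round(q[4],2),round(m,2),o)
E
python3 s2.py
```

```text
0.4 [-1.627  1.106  0.02  -0.036  2.481 -1.67 ] [ 0.004 -0.677  0.307] 26.7
0.65 [-1.625  1.181  0.02  -0.06   2.593 -1.686] [ 0.004 -0.637  0.281] 37.4
0.8 [-1.624  1.201  0.02  -0.067  2.62  -1.691] [ 0.004 -0.628  0.276] 40.1
1.2 [-1.624  1.223  0.02  -0.075  2.65  -1.697] [ 0.004 -0.617  0.27 ] 43.2
obs -1.627  1.195  0.023 -0.06   2.732 -1.685, y -.595 z .31 tilt 46.4
0.31 -0.2 2.64 2.71 [([-0.68, 0.15], 35.0), ([-0.79, 0.02], 19.8), ([-0.91, -0.08], 3.0), ([-1.02, -0.16], 14.7)]Traceback (most recent call last):
  File "s2.py", line 14, in <module>
    d=np.array([0,-1,pz]);d/=np.linalg.norm(d); qq=q.copy(); o=[];m=0
                          ^^^^^^^^^^^^^^^^^^^^
numpy._core._exceptions._UFuncOutputCastingError: Cannot cast ufunc 'divide' output from dtype('float64') to dtype('int64') with casting rule 'same_kind'
```

```bash
sed -i 's/\[0,-1,pz\])/[0,-1.,pz])/; s/, *.4):$/):/' s2.py; python3 s2.py | tail -12
```

```text
0.8 [-1.624  1.201  0.02  -0.067  2.62  -1.691] [ 0.004 -0.628  0.276] 40.1
1.2 [-1.624  1.223  0.02  -0.075  2.65  -1.697] [ 0.004 -0.617  0.27 ] 43.2
obs -1.627  1.195  0.023 -0.06   2.732 -1.685, y -.595 z .31 tilt 46.4
0.31 -0.2 2.64 2.71 [([-0.68, 0.15], 35.0), ([-0.79, 0.02], 19.8), ([-0.91, -0.08], 3.0), ([-1.02, -0.16], 14.7)]
0.31 0 2.64 2.71 [([-0.67, 0.21], 34.8), ([-0.77, 0.13], 19.9), ([-0.89, 0.07], 3.4), ([-1.02, 0.03], 14.6)]
0.31 0.2 2.64 2.72 [([-0.65, 0.28], 35.1), ([-0.73, 0.25], 20.9), ([-0.84, 0.22], 4.9), ([-0.97, 0.2], 12.9)]
0.2 -0.2 2.43 2.6 [([-0.7, 0.07], 34.2), ([-0.8, -0.04], 18.2), ([-0.92, -0.12], 1.6), ([-1.03, -0.18], 16.5)]
0.2 0 2.43 2.61 [([-0.69, 0.14], 34.1), ([-0.79, 0.08], 18.3), ([-0.91, 0.04], 1.9), ([-1.04, 0.0], 16.5)]
0.2 0.2 2.43 2.62 [([-0.67, 0.21], 34.4), ([-0.75, 0.2], 19.4), ([-0.87, 0.19], 3.1), ([-0.99, 0.18], 15.0)]
0.12 -0.2 2.31 2.48 [([-0.7, 0.02], 33.6), ([-0.81, -0.08], 17.1), ([-0.93, -0.15], 1.3), ([-1.04, -0.2], 17.7)]
0.12 0 2.31 2.51 [([-0.7, 0.09], 33.6), ([-0.8, 0.04], 17.3), ([-0.92, 0.01], 1.4), ([-1.05, -0.02], 17.7)]
0.12 0.2 2.31 2.52 [([-0.68, 0.16], 34.0), ([-0.77, 0.16], 18.5), ([-0.88, 0.16], 2.1), ([-1.01, 0.17], 16.2)]
```

Request:
send_rows(
  targets=[
    [-1,[-28,0,28],0],
    [-1,[-28,0,28],0],
    [-1,[-28,0,28],0],
    [-1,[-28,0,28],0],
  ],
)

```text
t: 24.8
tool_pos: [0.0125, -0.5912, 0.1534]
orientation: [-1.738, -1.763, -0.774]
force: [-0.6, 0.6, 0.7]
opening: 0.0008
```

```bash
python3 st.py
```

```text
24.8 [-1.622  1.089  0.478 -0.03   2.385 -1.649] [ 0.013 -0.591  0.153] [-0.6  0.6  0.7] 0.0007863386850980277
[[-0.021  1.     0.017]
 [ 0.689  0.003  0.725]
 [ 0.724  0.027 -0.689]]
```

Request:
send_rows(
  targets=[
    [-1,[-31,0,-39],0],
    [-1,[-31,0,-39],0],
    [-1,[-31,0,-39],0],
    [-1,[-31,0,-39],0],
    [-1,[-31,0,-39],0],
    [-1,[-31,0,-39],0],
  ],
)

```text
t: 25.4
tool_pos: [0.011, -0.6608, 0.1578]
orientation: [-1.827, -1.849, -0.673]
force: [0.3, 0.1, 0.3]
opening: 0.0004
```

```bash
python3 st.py
```

```text
25.4 [-1.624  1.325  0.022 -0.021  2.473 -1.648] [ 0.011 -0.661  0.158] [0.3 0.1 0.3] 0.00042978887988504483
[[-0.019  1.     0.02 ]
 [ 0.779  0.002  0.627]
 [ 0.627  0.027 -0.778]]
```

Works; tilt is 39° and q5 is at 2.47 and falling. Continuing the pull.

Request:
send_rows(
  targets=[
    [-1,[-35,0,-36],0],
    [-1,[-35,0,-36],0],
    [-1,[-35,0,-35],0],
    [-1,[-36,0,-34],0],
    [-1,[-37,0,-33],0],
    [-1,[-38,0,-32],0],
    [-1,[-39,0,-30],0],
    [-1,[-40,0,-29],0],
  ],
)

```text
t: 26.2
tool_pos: [0.0099, -0.7348, 0.147]
orientation: [-1.982, -1.997, -0.471]
force: [-0.0, 0.6, 0.0]
opening: 0.0004
```

```bash
python3 st.py
```

```text
26.2 [-1.628e+00  1.280e+00  2.300e-02  2.000e-03  2.277e+00 -1.635e+00] [ 0.01  -0.735  0.147] [-0.   0.6  0. ] 0.00044868310313673295
[[-0.013  1.     0.026]
 [ 0.906  0.001  0.424]
 [ 0.424  0.029 -0.905]]
```

Request:
send_rows(
  targets=[
    [-1,[-43,0,-24],0],
    [-1,[-44,0,-23],0],
    [-1,[-45,0,-21],0],
    [-1,[-45,0,-20],0],
    [-1,[-46,0,-18],0],
    [-1,[-46,0,-16],0],
    [-1,[-47,0,-15],0],
    [-1,[-47,0,-13],0],
    [-1,[-48,0,-12],0],
  ],
)

```text
t: 27.1
tool_pos: [0.0102, -0.8528, 0.1027]
orientation: [-2.162, -2.168, -0.18]
force: [-0.7, 0.3, 0.2]
opening: 0.0004
```

```bash
python3 st.py
```

```text
27.1 [-1.629  1.291  0.024  0.024  1.964 -1.625] [ 0.01  -0.853  0.103] [-0.7  0.3  0.2] 0.00038028976132766163
[[-0.005  1.     0.03 ]
 [ 0.991  0.001  0.135]
 [ 0.135  0.03  -0.99 ]]
```

Request:
send_rows(
  targets=[
    [-1,[-48,0,-12],0],
    [-1,[-48,0,-12],0],
    [-1,[-48,0,-12],0],
    [-1,[-48,0,-12],0],
  ],
)

```text
t: 27.5
tool_pos: [0.0098, -0.9087, 0.104]
orientation: [2.202, 2.204, 0.027]
force: [0.1, 0.6, 0.2]
opening: 0.0009
```

```bash
python3 - <<'E'
from h import *
t=optics.read_camera("top");crop(t,190,90,350,250,3.7,"pics/t13.png")
cv2.imwrite("pics/t13f.png",t["color"][:,:,::-1])
E
python3 st.py
```

```text
27.55 [-1.63   1.285  0.023  0.032  1.825 -1.623] [ 0.01  -0.91   0.105] [0.5 0.2 0.7] 0.0002879356236712272
[[-0.001  1.     0.031]
 [ 1.     0.001 -0.01 ]
 [-0.01   0.031 -0.999]]
```

View pics/t13.png

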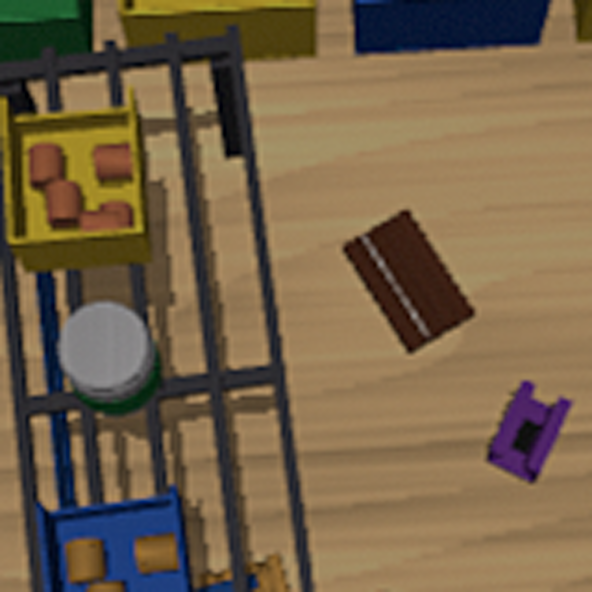

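View pics/t13f.png

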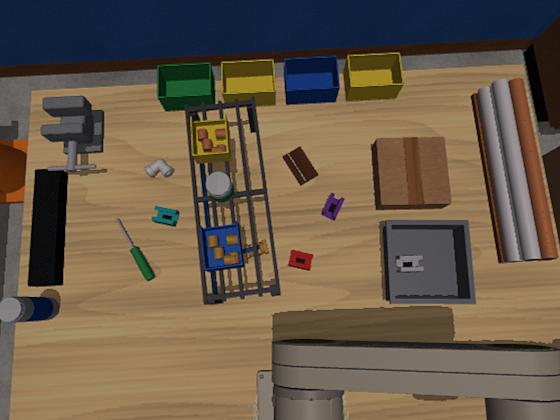

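```bash
python3 - <<'E'
from h import *
t=optics.read_camera("top")
d=optics.cut_out("top","plate_mid")[0]; print(d["confidence"]); rr=cv2.minAreaRect(cv2.findNonZero(d["region"].astype(np.uint8))); print(rr)
C=[onz(t,np.array(c)/3.7+[190,90],.012) for c in((408,210),(475,312),(412,352),(345,245))]
c2=np.mean(C,0); l=(C[1]+C[2]-C[0]-C[3])/2; w=(C[2]+C[1]*0-C[1]+C[3]-C[0])/2
print(c2.round(4),np.linalg.norm(l).round(3),np.linalg.norm(w).round(3),"long az",np.degrees(np.arctan2(l[1],l[0])).round(1),"short az",np.degrees(np.arctan2(w[1],w[0])).round(1))
print("cut centre",onz(t,np.array(rr[0])+.0,.012).round(4), [onz(t,b,.012).round(3)[:2].tolist() for b in cv2.boxPoints(rr)])
E
python3 go.py .3 -.6 .3
```

```text
0.73
((209.4276123046875, 141.13104248046875), (43.848018646240234, 38.699195861816406), 85.2363510131836)
[ 0.6587 -0.0464  0.012 ] 0.099 0.058 long az -152.3 short az 118.3
cut centre [0.7481 0.2131 0.012 ] [[0.815, 0.273], [0.818, 0.16], [0.683, 0.154], [0.68, 0.265]]
27.65 [-1.63   1.285  0.023  0.032  1.83  -1.623] [ 0.0097 -0.9082  0.1051] [-0.3  0.  -0.4] 0.0007541916278014863
[[-0.001  1.     0.031]
 [ 1.     0.001 -0.005]
 [-0.005  0.031 -1.   ]]
to [ 0.3 -0.6  0.3] [ 306.9  296.3 -187.7]
```

Request:
send_rows(
  targets=[
    [-1,[44,20,-5],0],
    [-1,[44,20,-5],0],
    [-1,[44,20,-5],0],
    [-1,[44,20,-5],0],
    [-1,[44,20,-5],0],
    [-1,[44,20,-5],0],
    [-1,[44,20,-5],0],
  ],
)

```text
t: 28.35
tool_pos: [0.119, -0.6766, 0.1389]
orientation: [2.203, 2.204, 0.029]
force: [0.5, -0.1, 1.5]
opening: 0.0004
```

Request:
send_rows(
  targets=[
    [1,[0,0,-30],0.135],
    [1,[0,0,-30],0.135],
    [1,[0,0,-30],0.135],
    [1,[0,0,-30],0.135],
    [1,[0,0,-30],0.135],
    [1,[0,0,-30],0.135],
    [1,[0,0,-20],0.135],
    [1,[0,0,0],0.135],
  ],
)

```text
t: 29.15
tool_pos: [0.1123, -0.679, 0.3437]
orientation: [3.031, 0.752, 0.043]
force: [0.1, -0.1, 0.1]
opening: 0.0594
```

```bash
python3 go.py .55 -.25 .32 .643 -.06 .2 .643 -.06 .03
```

```text
29.15 [-1.499  0.357  0.956  0.031  1.815 -0.407] [ 0.1123 -0.679   0.3437] [ 0.1 -0.1  0.1] 0.05938064245551177
[[ 0.884  0.467  0.031]
 [ 0.467 -0.884 -0.011]
 [ 0.022  0.024 -0.999]]
to [ 0.55 -0.25  0.32] [ 586.8 -175.5   32.6]
to [ 0.643 -0.06   0.2  ] [ 168.3 -127.5  120.8]
to [ 0.643 -0.06   0.03 ] [ -3.8  -4.1 169.9]
```

Request:
send_rows(
  targets=[
    [1,[45,-13.5,2.5],0],
    [1,[45,-13.5,2.5],0],
    [1,[45,-13.5,2.5],0],
    [1,[45,-13.5,2.5],0],
    [1,[45,-13.5,2.5],0],
    [1,[45,-13.5,2.5],0],
    [1,[45,-13.5,2.5],0],
    [1,[45,-13.5,2.5],0],
    [1,[45,-13.5,2.5],0],
    [1,[45,-13.5,2.5],0],
    [1,[45,-13.5,2.5],0],
    [1,[45,-13.5,2.5],0],
  ],
)

```text
t: 30.35
tool_pos: [0.5135, -0.2787, 0.3192]
orientation: [3.035, 0.761, 0.044]
force: [0.1, -1.5, -0.5]
opening: 0.093
```

```bash
python3 go.py .643 -.06 .2 .643 -.06 .03
```

```text
30.35 [-0.594  0.039  1.36   0.013  1.714  0.487] [ 0.5135 -0.2787  0.3192] [ 0.1 -1.5 -0.5] 0.09296778587806953
[[ 0.881  0.472  0.031]
 [ 0.472 -0.882 -0.005]
 [ 0.025  0.019 -1.   ]]
to [ 0.643 -0.06   0.2  ] [ 214.4 -133.9  122.1]
to [ 0.643 -0.06   0.03 ] [ -4.2  -3.2 169.9]
```

Request:
send_rows(
  targets=[
    [1,[34,-22,20],0],
    [1,[36,-22,20],0],
    [1,[36,-23,20],0],
    [1,[36,-22,20],0],
    [1,[36,-22,21],0],
    [1,[36,-22,21],0],
    [1,[0,0,0],0],
  ],
)

```text
t: 31.05
tool_pos: [0.6414, -0.0573, 0.1952]
orientation: [3.038, 0.77, 0.036]
force: [-0.9, 0.6, -0.6]
opening: 0.0927
```

```bash
python3 go.py .643 -.06 .2 .643 -.06 .03;python3 - <<'E'
from h import *
t=optics.read_camera("top");crop(t,190,90,350,250,3.7,"pics/t14.png")
s=optics.read_camera("scene");crop(s,180,180,400,330,3.5,"pics/s14.png")
E
```

```text
31.05 [-0.17   0.222  1.385  0.002  1.511  0.904] [ 0.6414 -0.0573  0.1952] [-0.9  0.6 -0.6] 0.09270840604045373
[[ 0.879  0.476  0.024]
 [ 0.476 -0.879 -0.002]
 [ 0.02   0.013 -1.   ]]
to [ 0.643 -0.06   0.2  ] [ 0.2  3.2 -4.7]
to [ 0.643 -0.06   0.03 ] [ -3.5  -2.2 169.9]
```

View pics/s14.png

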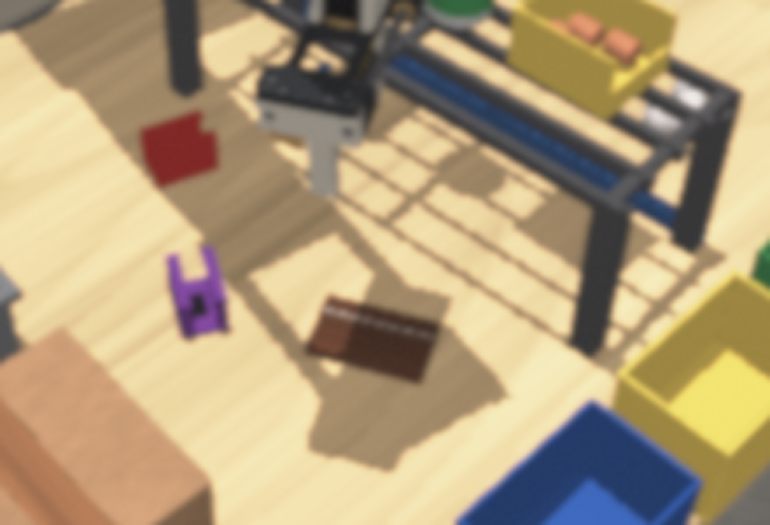

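View pics/t14.png

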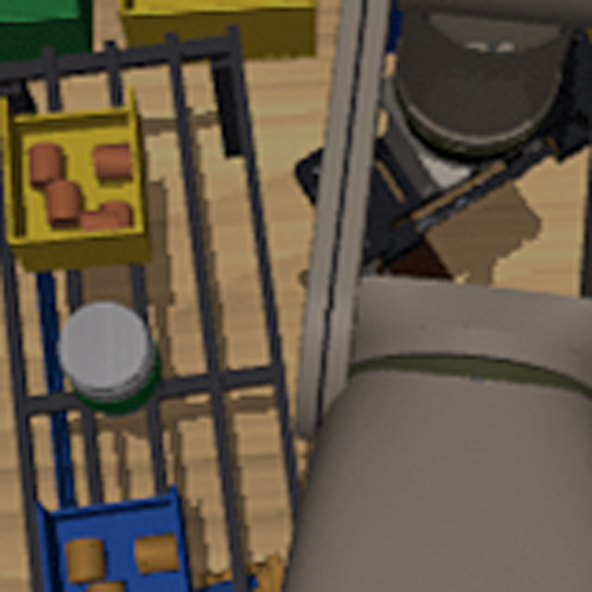

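Run:
```python
from h import *
s=optics.read_camera("scene")
for dz in(0,.012):
  for k in(.0465,.055,-.0465,-.055): print(dz,k,((proj(s,np.array([.6414,-.0573,.1952+dz])+k*np.array([.476,-.879,0]))-[180,180])*3.5).round())
```

```text
0 0.0465 [330. 214.]
0 0.055 [326. 222.]
0 -0.0465 [366. 130.]
0 -0.055 [370. 123.]
0.012 0.0465 [330. 202.]
0.012 0.055 [326. 211.]
0.012 -0.0465 [367. 119.]
0.012 -0.055 [370. 112.]
```

Request:
send_rows(
  targets=[
    [1,[-1,0,40],0],
    [1,[-1,0,40],0],
    [1,[-1,-1,40],0],
    [1,[-1,-1,35],0],
    [1,[0,0,25],0],
    [1,[0,0,15],0],
    [1,[0,0,0],0],
  ],
)

```text
t: 31.9
tool_pos: [0.6422, -0.0649, 0.0034]
orientation: [3.037, 0.759, 0.041]
force: [-0.9, -0.1, 0.0]
opening: 0.0928
```

```bash
python3 go.py .643 -.06 -.01;python3 - <<'E'
from h import *
s=optics.read_camera("scene");crop(s,200,170,360,290,5,"pics/s15.png")
E
```

```text
31.9 [-1.800e-01  3.820e-01  1.555e+00  1.000e-03  1.176e+00  9.000e-01] [ 0.6422 -0.0649  0.0034] [-0.9 -0.1  0. ] 0.0927524543189553
[[ 0.882  0.47   0.028]
 [ 0.471 -0.882 -0.005]
 [ 0.022  0.017 -1.   ]]
to [ 0.643 -0.06  -0.01 ] [ 2.7 -4.2 13.4]
```

View pics/s15.png

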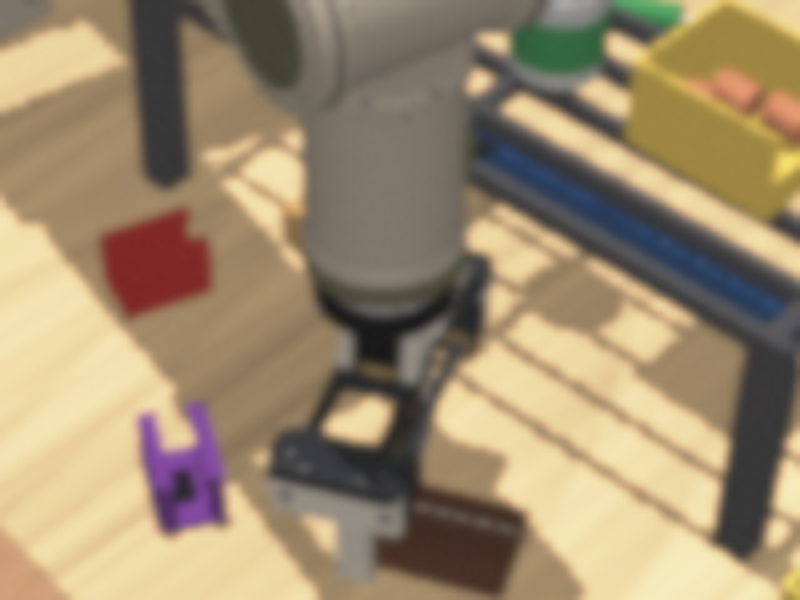

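Request:
send_rows(
  targets=[
    [1,[3,-3,5],0],
    [1,[0,0,3],0],
    [1,[0,0,1.5],0],
    [1,[0,0,0],0],
  ],
)

```text
t: 32.35
tool_pos: [0.6455, -0.0598, -0.0042]
orientation: [3.035, 0.762, 0.045]
force: [-0.3, -0.1, 0.1]
opening: 0.093
```

Request:
send_rows(
  targets=[
    [1,[0,0,2],0],
    [1,[0,0,1.5],0],
    [1,[0,0,1],0],
    [1,[0,0,0],0],
  ],
)

```text
t: 32.75
tool_pos: [0.6452, -0.0599, -0.0094]
orientation: [3.035, 0.761, 0.044]
force: [0.2, -0.3, -0.3]
opening: 0.0933
```

Request:
send_rows(
  targets=[
    [1,[0,0,1.5],0],
    [1,[0,0,1],0],
    [1,[0,0,0],0],
  ],
)

```text
t: 33.05
tool_pos: [0.6453, -0.0599, -0.0119]
orientation: [3.035, 0.761, 0.044]
force: [0.6, 0.7, -0.1]
opening: 0.0932
```

Request:
send_rows(
  targets=[
    [1,[0,0,1],0],
    [1,[0,0,1],0],
    [1,[0,0,0],0],
  ],
)

```text
t: 33.35
tool_pos: [0.6454, -0.0599, -0.0138]
orientation: [3.035, 0.761, 0.044]
force: [-0.0, 0.1, 0.5]
opening: 0.0931
```

Request:
send_rows(
  targets=[
    [-0.1,[0,0,0],0],
    [-0.1,[0,0,0],0],
    [-0.1,[0,0,0],0],
    [-0.1,[0,0,0],0],
    [-0.1,[0,0,0],0],
    [-0.1,[0,0,0],0],
  ],
  newtons=20,
)

```text
t: 33.95
tool_pos: [0.6456, -0.0599, -0.0136]
orientation: [3.035, 0.761, 0.045]
force: [-0.0, -0.6, -0.2]
opening: 0.0587
```

Request:
send_rows(
  targets=[
    [-0.1,[0,0,0],0],
    [-0.1,[0,0,-5],0],
    [-0.1,[0,0,-15],0],
    [-0.1,[0,0,-25],0],
    [-0.1,[0,0,-25],0],
  ],
)

```text
t: 34.45
tool_pos: [0.6433, -0.0596, 0.058]
orientation: [3.035, 0.761, 0.045]
force: [0.5, 0.1, -0.6]
opening: 0.0589
```

```bash
python3 st.py
python3 - <<'E'
from h import *
s=optics.read_camera("scene");crop(s,200,170,360,290,5,"pics/s16.png")
E
```

```text
34.45 [-0.172  0.318  1.527  0.     1.265  0.907] [ 0.643 -0.06   0.058] [ 0.5  0.1 -0.6] 0.058927098302500515
[[ 0.881  0.472  0.031]
 [ 0.472 -0.882 -0.005]
 [ 0.025  0.019 -1.   ]]
```

View pics/s16.png

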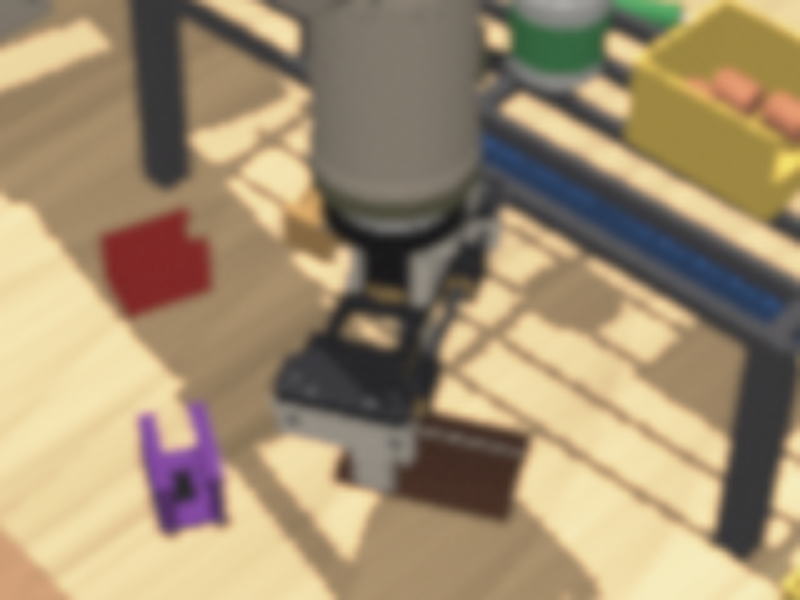

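```bash
python3 go.py .62 -.1 .2 .345 -.378 .2 .345 -.378 .04
```

```text
34.5 [-1.720e-01  3.130e-01  1.522e+00  1.000e-03  1.268e+00  9.070e-01] [ 0.6465 -0.0601  0.0639] [ 4.  -1.1  3.2] 0.058740141321671796
[[ 0.881  0.472  0.038]
 [ 0.472 -0.881 -0.006]
 [ 0.031  0.023 -0.999]]
to [ 0.62 -0.1   0.2 ] [ -38.1   25.8 -136.8]
to [ 0.345 -0.378  0.2  ] [-373.5  115.4   -8.7]
to [ 0.345 -0.378  0.04 ] [ -4.9  -3.7 159.9]
```

Request:
send_rows(
  targets=[
    [-0.1,[-9,6,-34],0],
    [-0.1,[-9,6,-34],0],
    [-0.1,[-10,6,-34],0],
    [-0.1,[-10,7,-34],0],
    [-0.1,[-41,13,-1],0],
    [-0.1,[-41,13,-1],0],
    [-0.1,[-41,13,-1],0],
    [-0.1,[-41,13,-1],0],
    [-0.1,[-41,13,-1],0],
    [-0.1,[-41,13,-1],0],
    [-0.1,[-41,13,-1],0],
    [-0.1,[-41,13,-1],0],
  ],
)

```text
t: 35.7
tool_pos: [0.3761, -0.3466, 0.1951]
orientation: [3.033, 0.761, 0.046]
force: [0.3, -0.5, -1.1]
opening: 0.0593
```

Request:
send_rows(
  targets=[
    [-0.1,[-40,12,-1],0],
    [-0.1,[0,0,0],0],
  ],
)

```text
t: 35.9
tool_pos: [0.3445, -0.3782, 0.1952]
orientation: [3.034, 0.753, 0.043]
force: [-0.3, 1.4, -1.5]
opening: 0.0588
```

```bash
python3 go.py .345 -.378 .04
python3 - <<'E'
from h import *
s=optics.read_camera("scene");crop(s,0,130,280,340,2.8,"pics/s17.png")
E
```

```text
35.9 [-0.948 -0.14   1.757  0.02   1.501  0.135] [ 0.3445 -0.3782  0.1952] [-0.3  1.4 -1.5] 0.05879274620635536
[[ 0.884  0.467  0.03 ]
 [ 0.468 -0.884 -0.008]
 [ 0.023  0.021 -1.   ]]
to [ 0.345 -0.378  0.04 ] [ -3.   -3.2 155.1]
```

View pics/s17.png

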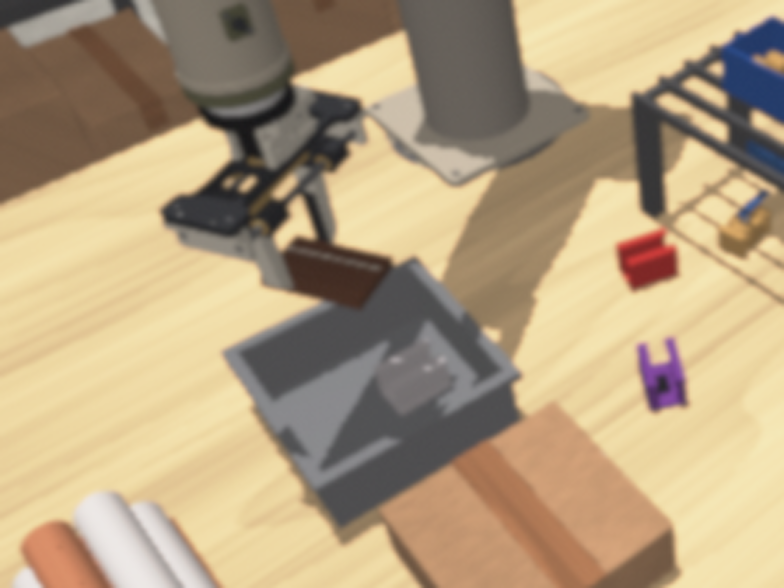

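Request:
send_rows(
  targets=[
    [-0.1,[-1,-1,35],0],
    [-0.1,[-1,-1,35],0],
    [-0.1,[-1,-1,35],0],
    [-0.1,[0,0,25],0],
    [-0.1,[0,0,20],0],
    [-0.1,[0,0,0],0],
  ],
)

```text
t: 36.55
tool_pos: [0.3477, -0.3714, 0.0411]
orientation: [3.039, 0.765, 0.042]
force: [-0.3, 0.5, -0.8]
opening: 0.0589
```

Request:
send_rows(
  targets=[
    [0.5,[0,0,0],0],
    [0.5,[0,0,0],0],
    [0.5,[0,0,0],0],
    [0.5,[0,0,0],0],
    [0.5,[0,0,-10],0],
    [0.5,[0,0,-30],0],
    [0.5,[0,0,-45],0],
    [0.5,[0,0,-45],0],
    [0.5,[0,0,-45],0],
  ],
)

```text
t: 37.45
tool_pos: [0.3426, -0.3733, 0.2216]
orientation: [3.034, 0.761, 0.045]
force: [0.6, -1.2, -0.5]
opening: 0.0699
```

```bash
python3 st.py
python3 - <<'E'
from h import *
s=optics.read_camera("scene");crop(s,0,130,280,340,2.8,"pics/s18.png")
E
```

```text
37.45 [-0.947 -0.162  1.729  0.022  1.552  0.132] [ 0.343 -0.373  0.222] [ 0.6 -1.2 -0.5] 0.06988488967384383
[[ 0.881  0.472  0.031]
 [ 0.472 -0.882 -0.006]
 [ 0.025  0.02  -0.999]]
```

View pics/s18.png

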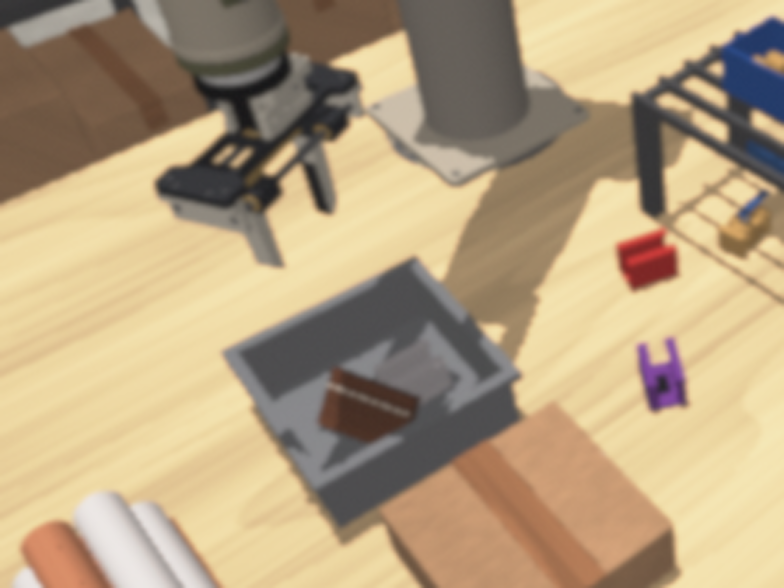

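Both offcuts are in the bin, the plate at (365,410) and the stub at (420,365). I'll check the whole scene, then hand in.

Run:
```python
from h import *
for c in("scene","top"):
    cv2.imwrite(f"pics/{c}_end.png",optics.read_camera(c)["color"][:,:,::-1])
a=np.hstack([cv2.imread("pics/scene_end.png"),cv2.imread("pics/top_end.png")]); cv2.imwrite("pics/end.png",cv2.resize(a,(800,300)))
```

```text
(no output)
```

View pics/scene_end.png

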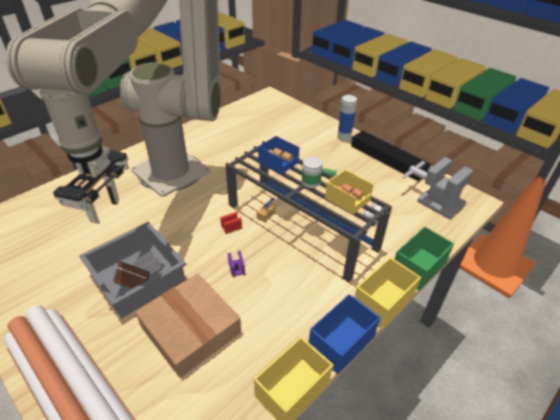

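View pics/top_end.png

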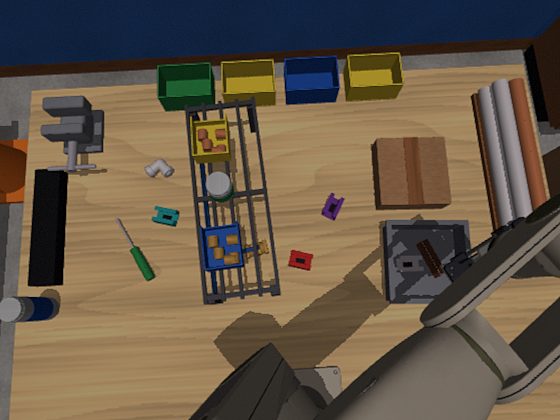

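```bash
python3 -c "
from plant import ticket
print(ticket.close_job())"
```

```text
the job is handed in; nothing more can be done
None
```

Both offcuts are in the grey bin and the job is handed in at about 37.6 s of the 66 s allowed. The last pictures show both lying inside the bin. The valve, riser load, decoy channels, screwdriver and elbow look as they did at the start. The gripper was empty and clear above the bin.

- **Tilting:** The moves only allow turns about the tool's own axis. I got the 45° tilt by pulling the arm past its reach to the left, and brought the tool upright again by doing the same to the right.
- **Stub:** I gripped it under the riser across its 41 mm width and released it low in the bin.
- **Plate:** I drew it out under the shut fingertips with about 10 N. It turned roughly 0.5 rad on the way. I then gripped it from above over its 60 mm side and dropped it in the bin.

Some readings did not agree or came close to a limit:

- **Fingertip position:** The fingertips met things about 15 mm short of where the stated TCP put them, so I lowered the tool by force and camera. The reported TCP went to -14 mm without touching the bench.
- **Joint 5:** While I was bringing the tool upright, joint 5 came up against its range limit. It read 2.732 against 2.73, and I backed off at once. I don't know whether that counts as passing the range.
- **Plate in the bin:** It seems to rest leaning, partly against the stub, but the pictures show it below the rim.

The highest force I read was about 11 N, when pressing the plate. I saw no contact with the riser in the readings or pictures. Readings came only at the end of each move, so brief contacts could have been missed.

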